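# Bend clips for a two-part plaster mould

### The job

Make a mould clip from every flat copper strip on the bench: lay the strip across the bending former, turn the red hold-down over it and press the front end down square, then free it, turn it end for end so that the bent end drops in the slot behind the former, hold it down again and press the other end down square. Put each finished clip astride the closed plaster mould, down on its top in one of the bare pairs of grooves, without knocking over the mould or shoving the other things about.

Things in the scene. Friction and masses are not known exactly. Their poses are not given: they have to be found in the camera images.
- strip_a: blank for a clip (one or two are there): soft copper flat bar 143 x 30 x 6 mm, about 190 g, flat at the start; origin at the centre of its underside, x along its length, y across, z up. Kerfed across at two bend lines 36.5 mm either side of the centre; it bends only there, downwards, and stays as bent. Bent, it is a clip 67 mm wide inside with 35 mm legs. Take it by its long edges
- strip_a_bend1 (a joint): bend of the +x end (35 mm long) of strip_a: 0 = flat, 1.57 = bent square down, 1.66 = its limit; takes about 0.2 N m, that is 8 N pressed 25 mm from the bend line
- strip_a_tip1 (a point): the tip of the +x end of strip_a, mid width and mid thickness; moves with that end
- strip_a_bend2 (a joint): bend of the -x end (35 mm long) of strip_a: 0 = flat, 1.57 = bent square down, 1.66 = its limit; takes about 0.2 N m, that is 8 N pressed 25 mm from the bend line
- strip_a_tip2 (a point): the tip of the -x end of strip_a, mid width and mid thickness; moves with that end
- strip_b: blank for a clip (one or two are there): soft copper flat bar 143 x 30 x 6 mm, about 190 g, flat at the start; origin at the centre of its underside, x along its length, y across, z up. Kerfed across at two bend lines 36.5 mm either side of the centre; it bends only there, downwards, and stays as bent. Bent, it is a clip 67 mm wide inside with 35 mm legs. Take it by its long edges
- strip_b_bend1 (a joint): bend of the +x end (35 mm long) of strip_b: 0 = flat, 1.57 = bent square down, 1.66 = its limit; takes about 0.2 N m, that is 8 N pressed 25 mm from the bend line
- strip_b_tip1 (a point): the tip of the +x end of strip_b, mid width and mid thickness; moves with that end
- strip_b_bend2 (a joint): bend of the -x end (35 mm long) of strip_b: 0 = flat, 1.57 = bent square down, 1.66 = its limit; takes about 0.2 N m, that is 8 N pressed 25 mm from the bend line
- strip_b_tip2 (a point): the tip of the -x end of strip_b, mid width and mid thickness; moves with that end
- bender: bending former screwed to the bench; origin at bench level under the middle of the former, whose free front face looks to -x (to the robot); y left, z up. Plywood base x -55..103, y -50..75 mm, 18 mm thick. Steel former x -30.5..30.5 mm, only 22 mm wide (y), top at 68 mm; behind it an open slot (x 30.5..49 mm, 44 mm deep) for a bent end; then a rest (x 49..85 mm, as high and wide as the former)
- former_top (a point): centre of the former's top, axes as the bender. A strip is laid along x with the middle of its underside here (bend lines then 6 mm outside the front and rear edges: 3 mm to spare), its rear end on the rest; a 7 mm high end stop stands at x = 77 mm (the strip must not ride up on it). The end standing out over the front edge is pressed down against the front face
- hold_down (a joint): red turn-button arm of the bender, turning level on an upright pin: 0 = across the former (pointing to the bender's -y; stop), 1.57 = clear, pointing to the rear (+x), limit 1.75; stays where left, about 2 N to push at its end
- hold_down_pivot (a point): top of the arm at its pin, 55 mm to the +y side of the former's centre. Arm 68 mm long from the pin (13 mm past the centre line when closed), 16 mm wide, 11 mm thick, underside 7.5 mm above the former's top so that a 6 mm strip goes under it; boss and pin radius 11 mm, to 17 mm above the underside
- hold_down_tip (a point): on top of the arm, 60 mm from its pin; moves with the arm
- mould: closed two-part plaster mould, loose, 0.9 kg, 188 mm long (y), 80 mm wide (x), 50 mm high, flat top with the seam lengthwise; origin at the centre of its underside. Three pairs of upright side grooves, 40 mm wide, cut in to 30.5 mm from the seam (a clip has 3 mm to spare each side); the middle pair already carries a clip standing 6 mm above the top, the outer two are bare
- groove_1 (a point): on the seam at the mould's top, between the outer pair of grooves at the mould's +y end (60 mm from its centre), axes as the mould; the middle of a clip's underside belongs here
- groove_2 (a point): the same at the mould's -y end
- mallet: bystander: wooden mallet lying on the bench, 215 mm long
- cork_block: bystander: cork sanding block, 66 x 110 x 31 mm
- modelling_chisel: bystander: modelling chisel with wooden handle, 210 mm long

How it is judged (in metres and radians):
On the way, in this order (a step that is already met when the one before it is completed fails the run):
1. a flat strip lies across the former with the hold-down turned over it (value of joint hold_down below 0.35 rad and ((x of strip_a in the frame of former_top between -0.012 and 0.012 m and y of strip_a in the frame of former_top between -0.01 and 0.01 m and z of strip_a in the frame of former_top between -0.006 and 0.006 m and value of joint each of strip_a_bend1, strip_a_bend2 below 0.3 rad) or (x of strip_b in the frame of former_top between -0.012 and 0.012 m and y of strip_b in the frame of former_top between -0.01 and 0.01 m and z of strip_b in the frame of former_top between -0.006 and 0.006 m and value of joint each of strip_b_bend1, strip_b_bend2 below 0.3 rad))), for 0.2 s.
2. a strip has its first end bent square (value of joint any of strip_a_bend1, strip_a_bend2, strip_b_bend1, strip_b_bend2 above 1.31 rad), for 0.2 s.
3. a strip has been turned end for end: its bent end is in the slot behind the former, its straight end is at the front, and the hold-down is over it again (value of joint hold_down below 0.35 rad and ((x of strip_a in the frame of former_top between -0.012 and 0.012 m and y of strip_a in the frame of former_top between -0.01 and 0.01 m and z of strip_a in the frame of former_top between -0.006 and 0.006 m and value of joint strip_a_bend1 above 1.31 rad and value of joint strip_a_bend2 below 0.5 rad and x of strip_a_tip1 in the frame of former_top above 0.02 m) or (x of strip_a in the frame of former_top between -0.012 and 0.012 m and y of strip_a in the frame of former_top between -0.01 and 0.01 m and z of strip_a in the frame of former_top between -0.006 and 0.006 m and value of joint strip_a_bend2 above 1.31 rad and value of joint strip_a_bend1 below 0.5 rad and x of strip_a_tip2 in the frame of former_top above 0.02 m) or (x of strip_b in the frame of former_top between -0.012 and 0.012 m and y of strip_b in the frame of former_top between -0.01 and 0.01 m and z of strip_b in the frame of former_top between -0.006 and 0.006 m and value of joint strip_b_bend1 above 1.31 rad and value of joint strip_b_bend2 below 0.5 rad and x of strip_b_tip1 in the frame of former_top above 0.02 m) or (x of strip_b in the frame of former_top between -0.012 and 0.012 m and y of strip_b in the frame of former_top between -0.01 and 0.01 m and z of strip_b in the frame of former_top between -0.006 and 0.006 m and value of joint strip_b_bend2 above 1.31 rad and value of joint strip_b_bend1 below 0.5 rad and x of strip_b_tip2 in the frame of former_top above 0.02 m))), for 0.2 s.
4. a strip has both ends bent square ((value of joint each of strip_a_bend1, strip_a_bend2 above 1.31 rad or value of joint each of strip_b_bend1, strip_b_bend2 above 1.31 rad)), for 0.2 s.
At the end, for the whole second after the job is handed in: each strip present has both ends bent at least 75 degrees and sits astride the mould in an outer pair of grooves: underside centre within 6 mm of the seam, 8 mm along the mould, 4 mm of the top, square and level within 7 degrees; all at rest, the mould upright (value of joint each of strip_a_bend1, strip_a_bend2, strip_b_bend1, strip_b_bend2 above 1.31 rad and ((x of strip_a in the frame of groove_1 between -0.006 and 0.006 m and y of strip_a in the frame of groove_1 between -0.008 and 0.008 m and z of strip_a in the frame of groove_1 between -0.004 and 0.004 m) or (x of strip_a in the frame of groove_2 between -0.006 and 0.006 m and y of strip_a in the frame of groove_2 between -0.008 and 0.008 m and z of strip_a in the frame of groove_2 between -0.004 and 0.004 m)) and angle between the x axis of each of strip_a, strip_b and the x axis of mould, either way round below 0.12 rad and angle between each of strip_a, strip_b's own z axis and vertical below 0.12 rad and linear speed of each of strip_a, strip_b, mould below 0.02 m/s and ((x of strip_b in the frame of groove_1 between -0.006 and 0.006 m and y of strip_b in the frame of groove_1 between -0.008 and 0.008 m and z of strip_b in the frame of groove_1 between -0.004 and 0.004 m) or (x of strip_b in the frame of groove_2 between -0.006 and 0.006 m and y of strip_b in the frame of groove_2 between -0.008 and 0.008 m and z of strip_b in the frame of groove_2 between -0.004 and 0.004 m)) and angle between mould's own z axis and vertical below 0.08 rad); the robot touches nothing.
It fails at once if a bystander (mallet, cork block, chisel) is shoved more than 25 mm (distance of any of mallet, cork_block, modelling_chisel from where it was at the start of the episode above 0.025 m).
It fails at once if the mould is tipped over (angle between mould's own z axis and vertical above 0.4 rad).
Of strip_a, strip_b only 1 to 2 are there at a start; the rules pass over those that are not, and their reading is None.
At some moment in a run one of mould, strip_a, strip_b may be knocked a few centimetres aside while the robot is not near it.
It also fails if it takes over 210 s, if anything falls off the work surface, if the arm or the gripper's body presses on something with over 40 N, if the wrist force passes 120 N, or if a joint passes its speed limit or range.

### The arm

A 6-joint arm with a two-finger parallel gripper is mounted at the origin on a cart in front of the work surface, level with it; the furniture and walls round the work are solid. World frame = base frame: x ahead of the robot, y to its left, z up, the work surface at z = 0. Lengths are in m, angles in degrees, forces in N, time in s.
With the tool pointing down it reaches from about 0.25 to 0.725 m from the base axis. Payload 9.7 kg.
Tool frame: the origin (TCP) lies at the very end of the fingers, on their centre line; the grasp point (between the pads) lies 19 mm behind it (bot.grip_point_offset is the distance from the TCP to the grasp point, in m); y points along the fingers, x is the direction in which the jaws open and shut, and the axes are right-handed (so a half turn about y gives the same grasp; the last joint's range is limited). The gripper opens to 85 mm and grips with 20 to 120 N. Pads are 22 mm wide; open, the fingers measure 114 mm over their backs; the gripper's body (76 mm by 85 mm) begins 54 mm behind the grasp point. The pads swing forward as they close: fully open they stand 13 mm farther back than shut.
Start: joints at [-63.426, 4.979, 10.078, 95.1, 0, 90], TCP at [0.246, -0.492, 0.231] pointing down, gripper open.
Joint ranges: [-179.16, 179.16], [-48.56, 103.87], [-65.8, 70.77], [-126.05, 130.52], [-82.76, 87.17], [-180, 180]. Speed limits (degrees/s): [127.2, 127.2, 147.25, 180, 180, 180].

### API

Orientations are given as [roll, pitch, yaw] about the fixed x, y, z axes, in that order (R = Rz(yaw) Ry(pitch) Rx(roll)).
In Python, from workcell import bot gives the robot as it stands.
- The arm moves only by the shell command python3 -m inch 'ROWS' [FORCE]. ROWS is JSON, a list of rows, each a list of 3 entries, a list of its own where there are three numbers: the shift along the tool's x, y, z in mm, then the turn, a rotation vector about the tool's x, y, z in rad, then the finger opening in mm, from 0 to 85.4. In form: [[[x, y, z], [ax, ay, az], grip], ...]. A call has 1 to 20 rows; each row is the pose to reach, as a shift and turn from the pose measured when the call began, along the tool's axes at that moment; what a row does not reach only later rows make up. A row lasts 1/10 s, in which the tool goes at most 50 mm and 8.59 degrees, less where a joint would pass 70% of its speed; a pose out of reach is approached as far as the arm can. A call with a gripper value outside its range is refused whole. The fingers move at their own pace and stop on an object; FORCE is the grip in N (left out, the last holds). Time passes only in rows, so rows that repeat a pose let the fingers close. It gives the time, the measured TCP pose, the force and the opening at its end, in the units of the state.
- bot.get_obs(): the state, without advancing time (a new reading comes with each control period).
- bot.camera(name): name is "scene" or "top" or "wrist"; returns a dict with "frame" (384x512x3 uint8, red, green, blue), "mtx" (3x3 intrinsics, pixels), "origin" and "orientation" of the camera in the world. Camera axes: x right, y down, z forward; pixel columns grow to the right and rows downward; lengths in m; the calibration is good to about 2 mm. A picture is of the moment at which its call begins. There is no depth.
- bot.job_done(): hands the job in, once; it reports no verdict.
Trained networks look in a picture, given as the dict that the camera call returned (one of the last four; its "shot" number tells which), for a name from the list of things; names that differ only in an ending like _2 or _b are one class to them, and where a whole thing is asked for, a point or a joint stands for the part that bears it (a point fixed in the world has none). Each returns a list of dicts, best first, with "confidence" (0 to 1); they miss things now and then, are a little off and sometimes report something else, mostly with a low value. They report only what shows in the picture. A call takes as long as a camera call.
- bot.search_frame(picture, name): "box" ([left, top, right, bottom] in pixels, round what is visible of it).
- bot.cut_out(picture, name): "region" (384x512 bool, what is visible of it) and "box" ([left, top, right, bottom] in pixels, round what is visible of it).
The state is a dict: "time": time; "q": joint angles; "qd": joint speeds; "joint_efforts": joint torques, N m; "ee_pos": TCP position; "tcp_rot": TCP orientation; "wrist_force": force on the tool from outside, world axes, zero at the start; "torque": the same for the moment, N m; "opening": finger opening in m.
Only numpy, scipy, OpenCV 4.12 (cv2) and the standard library are available. Lean on these libraries where they do the work, as an engineer would, in place of code of your own. Each camera call takes 0.05 s, during which the arm holds its last target. There are 200 camera calls.

## Working session

There is one attempt and no reset: what is moved stays moved. The work goes in short steps, Python scripts to look and compute and a shell command to move; the robot and the scene stay as the last step left them, time stands still between calls to the robot, and variables do not carry over. Pictures are saved under pics/ and viewed, about 12 in all and at most 16, crops included, and the job is handed in when it is done.

```bash
mkdir -p pics; ls
cat > h.py <<'E'
import numpy as np,cv2,json
from workcell import bot
from scipy.spatial.transform import Rotation as R
def cam(n):
    c=bot.camera(n); return c
def rot(c):
    o=np.array(c["orientation"],float)
    return o if o.shape==(3,3) else R.from_euler('xyz',o,degrees=True).as_matrix()
def ray(c,px,z):
    d=rot(c)@np.linalg.inv(np.array(c["mtx"]))@np.array([px[0],px[1],1.])
    o=np.array(c["origin"]); return o+d*(z-o[2])/d[2]
def proj(c,p):
    q=np.array(c["mtx"])@(rot(c).T@(np.array(p)-np.array(c["origin"]))); return q[:2]/q[2]
def save(c,name,box=None,s=1):
    f=c["frame"][:,:,::-1]
    if box: f=f[box[1]:box[3],box[0]:box[2]]
    cv2.imwrite("pics/"+name,cv2.resize(f,None,fx=s,fy=s,interpolation=cv2.INTER_CUBIC))
def rect(c,reg,z):
    """min-area rect of a region projected to height z: centre, long, short, yaw of long axis deg"""
    cs,_=cv2.findContours(reg.astype(np.uint8),0,2); k=max(cs,key=cv2.contourArea)[:,0,:]
    P=np.array([ray(c,p,z)[:2] for p in k])*1000
    (cx,cy),(w,h),a=cv2.minAreaRect(P.astype(np.float32))
    if w<h: w,h,a=h,w,a+90
    a=(a+90)%180-90
    return np.round([cx,cy,w,h,a],1)
E
python3 - <<'E'
from h import *
o=bot.get_obs(); print({k:np.round(v,3) for k,v in o.items()})
for n in("top","scene"):
    c=cam(n); save(c,n+"0.png",s=1.5); print(n,c["origin"],c["orientation"],c["mtx"])
    for t,z in(("strip_a",.006),("bender",.068),("hold_down_tip",.0865),("mould",.05),("mallet",.02),("cork_block",.031),("modelling_chisel",.01)):
        for d in bot.cut_out(c,t)[:3]: print(t,round(d["confidence"],2),np.round(d["box"]),rect(c,d["region"],z))
E
```

```text
pics
{'time': np.float64(0.0), 'q': array([-63.426,   5.01 ,  10.035,  95.1  ,   0.   ,  90.001]), 'qd': array([-0.018, -0.045, -0.099, -0.035,  0.062, -0.022]), 'joint_efforts': array([ 2.0000e-03, -5.2039e+01,  4.6480e+01,  1.6000e-02,  0.0000e+00,
        0.0000e+00]), 'ee_pos': array([ 0.246, -0.492,  0.231]), 'tcp_rot': array([-9.0000e+01,  7.5000e-02, -6.3427e+01]), 'wrist_force': array([0.312, 0.297, 0.04 ]), 'torque': array([-0.052,  0.01 , -0.024]), 'opening': np.float64(0.085)}
top [ 0.42284802 -0.02719363  1.31338279] [-173.11148189    0.6112797   -89.30619613] [[353.21252916   0.         255.2678301 ]
 [  0.         353.21252916 191.40268827]
 [  0.           0.           1.        ]]
strip_a 0.63 [229. 226. 267. 238.] [431.8  22.2 142.7  32.9 -76.4]
strip_a 0.55 [281. 227. 320. 238.] [ 435.9 -173.8  132.4   29.2  -89.3]
strip_a 0.22 [169. 218. 221. 241.] [444.  217.  199.3  79.4 -87.5]
bender 0.61 [290. 153. 328. 193.] [ 638.8 -197.7  151.1  120.9   -6.7]
hold_down_tip 0.6 [295. 159. 304. 176.] [ 657.7 -166.1   70.2   16.4  -10.2]
hold_down_tip 0.27 [282. 225. 315. 239.]
[... 616 characters left out ...]
strip_a 0.69 [284. 184. 310. 204.] [ 432.1 -173.   145.4   32.2  -88.3]
strip_a 0.64 [258. 209. 281. 236.] [429.2  23.8 152.6  35.5 -75.9]
strip_a 0.3 [212. 223. 261. 273.] [453.  194.7 227.9 104.4 -86.6]
bender 0.6 [236. 148. 282. 186.] [ 620.8 -156.7  196.6  147.8   -7.5]
hold_down_tip 0.35 [215. 220. 263. 272.] [409.8 248.4 211.1  98.6 -85.3]
mould 0.75 [212. 222. 258. 274.] [429.7 225.9 218.5 103.7 -86.3]
mallet 0.78 [318. 140. 344. 166.] [ 456.9 -487.3  246.1   73.6  -80.1]
mallet 0.23 [239. 149. 280. 183.] [ 655.7 -202.7  200.8  147.9   -7.4]
cork_block 0.88 [178. 277. 212. 312.] [433.  455.5 122.4  78.  -84. ]
modelling_chisel 0.75 [175. 186. 224. 195.] [756.1  47.5 213.4  24.8  21.1]
```

View pics/top0.png

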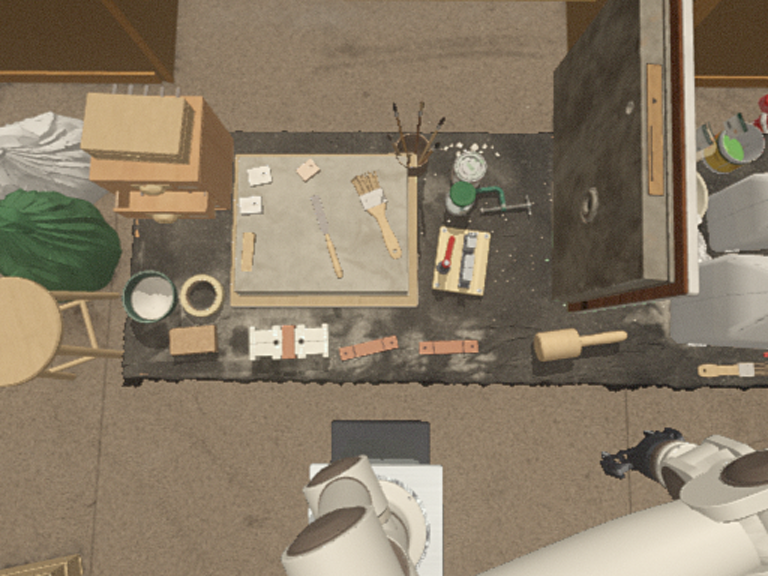

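Run:
```python
import cv2
a=cv2.imread('pics/top0.png')[215:300,425:505]; b=cv2.imread('pics/scene0.png')[205:290,340:440]
cv2.imwrite('pics/c0.png',cv2.hconcat([cv2.resize(a,(400,425),interpolation=2),cv2.resize(b,(400,425),interpolation=2)]))
```

```text
(no output)
```

View pics/c0.png

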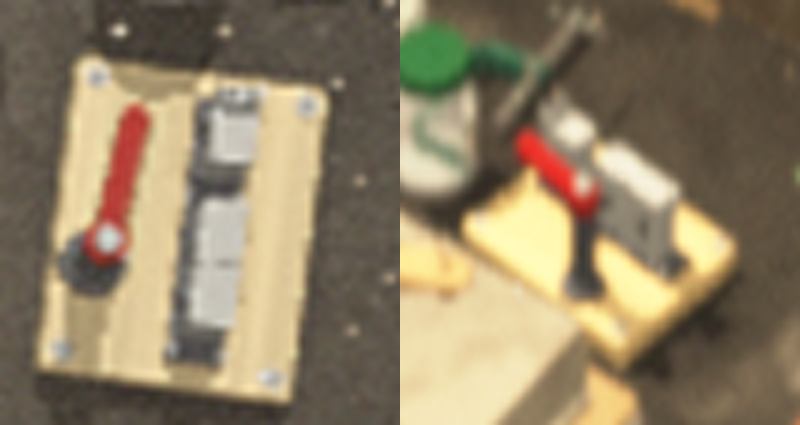

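```bash
cat >> h.py <<'E'
def go(x,y,z,yaw,bx=None):
    """shift (mm) and rotvec (rad) to TCP target (mm, yaw deg; tool down)"""
    o=bot.get_obs(); T=R.from_euler('xyz',o["tcp_rot"],degrees=True); G=R.from_euler('xyz',[-90,0,yaw],degrees=True)
    s=T.inv().apply(np.array([x,y,z])-1000*np.array(o["ee_pos"])); v=(T.inv()*G).as_rotvec()
    print("now",np.round(np.array(o["ee_pos"])*1000,1),np.round(o["tcp_rot"],1),"F",np.round(o["wrist_force"],1),"open",round(o["opening"]*1000,1),"t",round(float(o["time"]),1),"q",np.round(o["q"]))
    print("shift",np.round(s,1),"rot",np.round(v,3),"rows",int(np.ceil(np.degrees(np.linalg.norm(v))/8.59)),int(np.ceil(np.linalg.norm(s)/50)))
E
python3 - <<'E'
from h import *
c=cam("top")
f=lambda u,v,z: np.round(ray(c,((425+u/5)/1.5,(215+v/5)/1.5),z)*1000,1)
for n,u,v,z in(("front",212,325,.068),("rear",224,198,.068),("pin",108,238,.0925),("tip",137,110,.0865)): print(n,f(u,v,z))
print("jar",ray(c,(308,130),.1),"clampbar",ray(c,(338,139),.1))
go(560,-190,330,-96)
E
```

```text
front [ 592.2 -211.9   68. ]
rear [ 653.3 -218.1   68. ]
pin [ 629.3 -160.2   92.5]
tip [ 691.6 -174.6   86.5]
jar [ 0.78953484 -0.19591726  0.1       ] clampbar [ 0.75792389 -0.30099734  0.1       ]
now [ 246.1 -491.9  231.3] [-90.   -0.  -63.4] F [-0.1  0.3  0.2] open 85.3 t 0.8 q [-63.   5.  10.  95.   0.  90.]
shift [-129.6  -98.7  415.8] rot [-0.     0.568  0.   ] rows 4 9
```

```bash
python3 -m inch '[[[-246,-99,183],[0,0,0],85],[[-246,-99,183],[0,0,0],85],[[-246,-99,183],[0,0,0],85],[[-246,-99,183],[0,0,0],85],[[-246,-99,183],[0,0,0],85],[[-246,-99,183],[0,0,0],85],[[-246,-99,183],[0,0,0],85],[[-130,-99,416],[0,0.57,0],85],[[-130,-99,416],[0,0.57,0],85],[[-130,-99,416],[0,0.57,0],85],[[-130,-99,416],[0,0.57,0],85],[[-130,-99,416],[0,0.57,0],85],[[-130,-99,416],[0,0.57,0],85],[[-130,-99,416],[0,0.57,0],85],[[-130,-99,416],[0,0.57,0],85],[[-130,-99,416],[0,0.57,0],85]]'
python3 - <<'E'
from h import *
c=cam("wrist"); save(c,"w1.png",s=1.5); print(c["origin"],c["orientation"])
for p in([.592,-.212,.068],[.653,-.218,.068],[.629,-.160,.0925],[.623,-.215,.068]): print(proj(c,p))
go(434,-173,60,-180)
E
```

```text
time: 2.45
ee_pos: [0.5589, -0.1896, 0.3315]
tcp_rot: [-89.9, -0.0, -96.1]
wrist_force: [-0.9, -0.1, 0.4]
opening: 0.085
[ 0.63451014 -0.19800844  0.47399037] [ 1.62685581e+02 -8.42399641e-03 -9.61564315e+01]
[264.8919737  130.42319075]
[265.10438434  80.27678212]
[219.54800163 105.97607985]
[264.95889997 105.52879414]
now [ 558.8 -189.7  331.7] [-89.9  -0.  -96.1] F [-0.2  0.2 -0.2] open 84.9 t 2.5 q [-19.  15.  33. 108.  -0. 167.]
shift [  -3.4  271.5 -126.4] rot [-2.000e-03  1.464e+00 -1.000e-03] rows 10 6
```

View pics/w1.png

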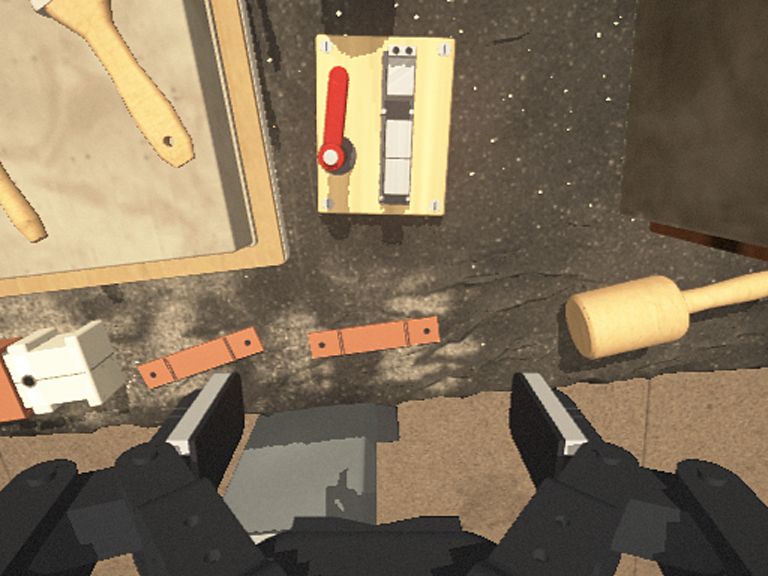

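Run:
```python
from h import *
c=cam("wrist")
f=lambda u,v,z: ray(c,(u/1.5,v/1.5),z)*1000
a=[f(384,196,.068),f(411,196,.068),f(411.5,120,.068),f(386,120,.068)]
print(np.round(a,1),np.mean(a,0)); d=(a[2]+a[3]-a[0]-a[1])[:2]; print("yaw",np.degrees(np.arctan2(d[1],d[0])),np.linalg.norm(d)/2)
b=[f(318,213,.018),f(443,215,.018),f(454,37,.018),f(316,36,.018)];print(np.round(b,1))
for i,j in((0,3),(1,2)): e=b[j]-b[i]; print(np.degrees(np.arctan2(e[1],e[0])))
for d in bot.cut_out(c,"strip_a")[:4]: print(round(d["confidence"],2),rect(c,d["region"],.006))
go(434,-173,60,0)
```

```text
[[ 593.  -200.5   68. ]
 [ 590.5 -223.8   68. ]
 [ 652.2 -229.5   68. ]
 [ 654.4 -208.5   68. ]] [ 622.50141577 -215.59183535   68.        ]
yaw -6.329861927312406 61.95567053047185
[[ 578.4 -134.5   18. ]
 [ 563.3 -256.8   18. ]
 [ 719.1 -276.6   18. ]
 [ 733.  -155.3   18. ]]
-7.659722013273798
-7.243775141507729
0.81 [432.6  21.8 142.   30.6 -76.7]
0.8 [ 436.3 -173.4  145.    34.4  -88. ]
now [ 559.  -189.7  331.6] [-89.9  -0.  -96.1] F [ 0.5 -0.3  0.3] open 85.2 t 2.6 q [-19.  15.  33. 108.   0. 167.]
shift [  -3.4  271.3 -126.6] rot [-1.000e-03 -1.678e+00  2.000e-03] rows 12 6
```

```bash
python3 -m inch '[[[-3,140,-125],[0,-0.85,0],50],[[-3,140,-125],[0,-0.85,0],50],[[-3,140,-125],[0,-0.85,0],50],[[-3,140,-125],[0,-1.69,0],50],[[-3,140,-125],[0,-1.69,0],50],[[-3,140,-125],[0,-1.69,0],50],[[-3,140,-125],[0,-1.69,0],50],[[-3,140,-125],[0,-1.69,0],50],[[-3,140,-125],[0,-1.69,0],50],[[-3,272,-125],[0,-1.69,0],50],[[-3,272,-125],[0,-1.69,0],50],[[-3,272,-125],[0,-1.69,0],50],[[-3,272,-125],[0,-1.69,0],50],[[-3,272,-125],[0,-1.69,0],50],[[-3,272,-125],[0,-1.69,0],50]]' 60
python3 - <<'E'
from h import *
c=cam("wrist"); save(c,"w2.png",s=1.2)
for d in bot.cut_out(c,"strip_a")[:3]: print(round(d["confidence"],2),d["box"],rect(c,d["region"],.006))
go(435.5,-173.5,1,1.5)
E
```

```text
time: 4.1
ee_pos: [0.4367, -0.1741, 0.062]
tcp_rot: [-90.1, -0.3, 0.6]
wrist_force: [0.0, 1.3, 0.2]
opening: 0.05
0.75 [244.4, 0.0, 292.6, 9.1] [445.9 -48.1  26.    5.    0.6]
0.67 [223.9, 105.9, 270.6, 300.0] [ 435.7 -173.   142.8   30.4  -87.9]
now [ 436.7 -174.1   61.6] [-90.1  -0.3   0.6] F [ 0.1 -0.4 -0.1] open 49.9 t 4.2 q [-22.  -6. -20.  76.   0.  68.]
shift [-1.5 60.6  0.7] rot [ 0.002 -0.015  0.005] rows 1 2
```

View pics/w2.png

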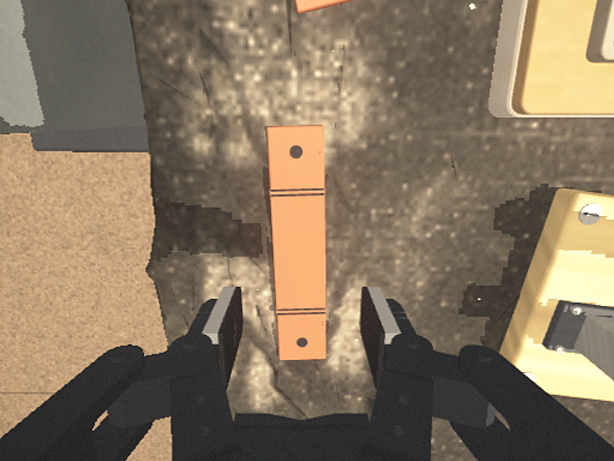

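```bash
python3 -m inch '[[[-1,40,1],[0.002,-0.026,0.005],42],[[-1,50,1],[0.002,-0.026,0.005],42],[[-1,55,1],[0.002,-0.026,0.005],42],[[-1,58,1],[0.002,-0.026,0.005],42],[[-1,60,1],[0.002,-0.026,0.005],42],[[-1,60,1],[0.002,-0.026,0.005],42]]'
python3 -m inch '[[[0,0,0],[0,0,0],28],[[0,0,0],[0,0,0],26],[[0,0,0],[0,0,0],26],[[0,0,0],[0,0,0],26],[[0,0,0],[0,0,0],26]]' 60
python3 -m inch '[[[0,-20,0],[0,0,0],26],[[0,-60,0],[0,0,0],26],[[0,-100,0],[0,0,0],26],[[0,-140,0],[0,0,0],26],[[0,-140,0],[0,0,0],26]]'
python3 - <<'E'
from h import *
c=cam("wrist"); save(c,"w3.png",s=1.2)
for d in bot.cut_out(c,"strip_a")[:3]: print(round(d["confidence"],2),d["box"])
go(623,-215.4,140,83)
E
```

```text
time: 4.8
ee_pos: [0.4364, -0.1733, 0.0023]
tcp_rot: [-90.0, -0.1, 2.1]
wrist_force: [0.3, 0.2, -0.8]
opening: 0.042
time: 5.3
ee_pos: [0.4367, -0.1735, 0.0032]
tcp_rot: [-90.0, -0.1, 2.1]
wrist_force: [-2.6, 0.3, 6.6]
opening: 0.0268
time: 5.8
ee_pos: [0.4386, -0.1742, 0.1487]
tcp_rot: [-90.2, -0.5, 2.1]
wrist_force: [1.0, -0.3, -2.2]
opening: 0.0267
0.96 [218.2, 110.5, 283.9, 353.2]
0.59 [239.7, 0.0, 283.0, 35.0]
0.36 [364.2, 144.6, 511.3, 285.0]
now [ 436.9 -173.5  143.6] [-90.1  -0.2   2.1] F [ 0.7 -0.1 -3.8] open 27.2 t 5.9 q [-22.  -7. -11.  85.  -0.  66.]
shift [184.4   4.3 -48.7] rot [ 0.003 -1.412  0.002] rows 10 4
```

View pics/w3.png

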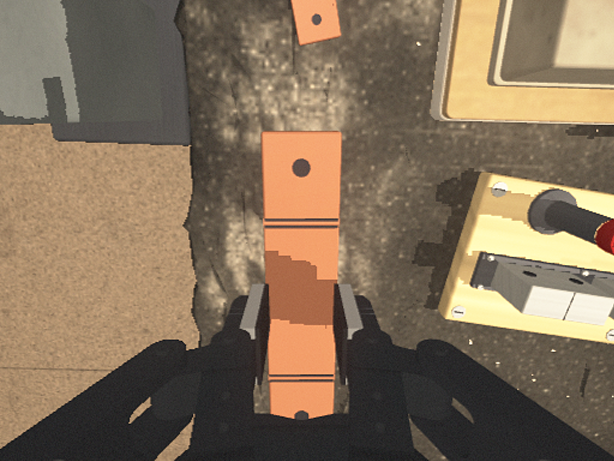

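```bash
python3 -m inch '[[[0,-30,0],[0,0.5,0],26],[[0,-30,0],[0,1,0],26],[[0,-30,0],[0,1,0],26],[[0,-30,0],[0,1,0],26],[[0,-30,0],[0,1.73,0],26],[[0,-30,0],[0,1.73,0],26],[[100,-30,-25],[0,1.73,0],26],[[100,-30,-25],[0,1.73,0],26],[[184,-30,-49],[0,1.73,0],26],[[184,-30,-49],[0,1.73,0],26],[[184,-30,-49],[0,1.73,0],26],[[184,-30,-49],[0,1.73,0],26],[[184,-30,-49],[0,1.73,0],26],[[184,-30,-49],[0,1.73,0],26],[[184,-30,-49],[0,1.73,0],26]]'
python3 - <<'E'
from h import *
c=cam("wrist"); save(c,"w4.png",s=1.2)
go(623,-215.4,80,-97)
E
```

```text
time: 7.4
ee_pos: [0.6221, -0.2156, 0.1738]
tcp_rot: [-89.8, -0.0, -96.9]
wrist_force: [-0.5, 0.3, -2.1]
opening: 0.027
now [ 622.2 -215.6  174.2] [-89.8  -0.1 -96.9] F [ 0.1  0.  -1.9] open 27.0 t 7.5 q [-19.  19.  21.  91.  -0. 168.]
shift [-0.4 94.2  0.5] rot [-0.003  0.001  0.001] rows 1 2
```

View pics/w4.png

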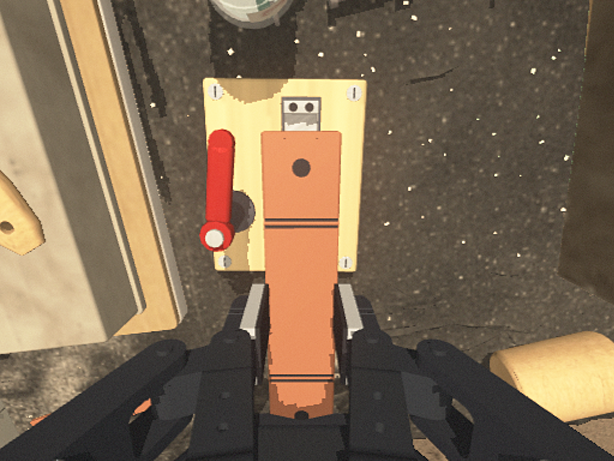

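```bash
python3 - <<'E'
from h import *
c=cam("wrist"); o=bot.get_obs(); z=o["ee_pos"][2]
for p in((301,222),(301,131),(301,377)):
    v=(ray(c,(p[0]/1.2,p[1]/1.2),z+.003)-o["ee_pos"])*1000
    a=np.radians(-7); print(np.round([v[0]*np.cos(a)+v[1]*np.sin(a),-v[0]*np.sin(a)+v[1]*np.cos(a)],1))
E
python3 -m inch '[[[0,50,0],[0,0,0],26],[[0,80,0],[0,0,0],26],[[0,90,0],[0,0,0],26],[[0,94,0],[0,0,0],26],[[0,97,0],[0,0,0],26],[[0,99,0],[0,0,0],26],[[0,100,0],[0,0,0],26],[[0,100,0],[0,0,0],26]]'
python3 - <<'E'
from h import *
go(623,-215.4,71,-97)
E
```

```text
[36.7 -0.3]
[71.2 -0.2]
[-35.7  -0.3]
time: 8.3
ee_pos: [0.6229, -0.2159, 0.0752]
tcp_rot: [-89.7, -0.1, -96.9]
wrist_force: [-0.9, 0.2, -1.8]
opening: 0.0269
now [ 622.9 -215.9   75.2] [-89.7  -0.1 -96.9] F [-0.9  0.2 -1.8] open 26.9 t 8.3 q [-19.  19.  10.  80.  -0. 168.]
shift [-0.5  4.2 -0. ] rot [-0.005  0.001  0.001] rows 1 1
```

```bash
python3 -m inch '[[[0,2,0],[0,0,0],26],[[0,4,0],[0,0,0],26],[[0,4,0],[0,0,0],26]]'; python3 -m inch '[[[0,1.5,0],[0,0,0],26],[[0,1.5,0],[0,0,0],26]]'
```

```text
time: 8.6
ee_pos: [0.6231, -0.2159, 0.0714]
tcp_rot: [-89.7, -0.1, -96.9]
wrist_force: [0.7, -0.3, -0.4]
opening: 0.0269
time: 8.8
ee_pos: [0.6232, -0.216, 0.0712]
tcp_rot: [-89.6, -0.1, -96.9]
wrist_force: [-2.6, 2.0, 8.5]
opening: 0.0273
```

```bash
python3 -m inch '[[[0,0,0],[0,0,0],44],[[0,0,0],[0,0,0],44],[[0,0,0],[0,0,0],44],[[0,-20,0],[0,0,0],44],[[0,-60,0],[0,0,0],44],[[0,-60,0],[0,0,0],0],[[-40,-60,20],[0,0,0],0],[[-85,-60,36],[0,0,0],0],[[-85,-60,36],[0,0,0],0],[[-85,-60,36],[0,0,0],0],[[-85,-30,36],[0,0,0],0],[[-85,-10,36],[0,0,0],0],[[-85,-9,36],[0,0,0],0],[[-85,-9,36],[0,0,0],0]]'
python3 - <<'E'
from h import *
go(668,-135,79,-97)
c=cam("wrist"); save(c,"w5.png",s=1.2)
E
```

```text
time: 10.2
ee_pos: [0.6686, -0.1368, 0.0805]
tcp_rot: [-89.7, -0.1, -97.0]
wrist_force: [0.4, 0.2, 0.8]
opening: -0.0
now [ 668.6 -136.8   80.5] [-89.7  -0.1 -97. ] F [0.4 0.2 0.8] open -0.0 t 10.2 q [-12.  23.  14.  81.  -0. 175.]
shift [-1.7  1.5 -0.8] rot [-0.006 -0.     0.002] rows 1 1
```

View pics/w5.png

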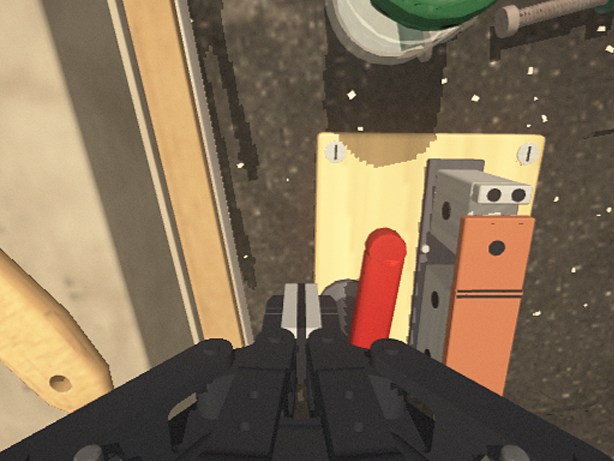

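```bash
python3 -m inch '[[[6,1.5,2],[0,0,0],0],[[14,1.5,5],[0,0,0],0],[[23,1.5,6],[0,0,0],0],[[31,1.5,6],[0,0,0],0],[[39,1.5,6],[0,0,0],0],[[45,1.5,4],[0,0,0],0],[[50,1.5,2],[0,0,0],0],[[55,1.5,0],[0,0,0],0],[[59,1.5,-3],[0,0,0],0],[[62,1.5,-6],[0,0,0],0],[[65,1.5,-10],[0,0,0],0],[[66,1.5,-14],[0,0,0],0],[[66,1.5,-17],[0,0,0],0],[[66,1.5,-18],[0,0,0],0],[[66,1.5,-18],[0,0,0],0]]'
python3 - <<'E'
from h import *
go(668,-135,79,-97)
c=cam("wrist"); save(c,"w6.png",s=1.2)
E
```

```text
time: 11.75
ee_pos: [0.6446, -0.2008, 0.0803]
tcp_rot: [-89.4, -0.2, -97.0]
wrist_force: [10.0, -3.5, -3.1]
opening: 0.0
now [ 644.6 -200.8   80.3] [-89.4  -0.2 -97. ] F [10.  -3.5 -3.1] open 0.0 t 11.8 q [-17.  21.  13.  81.  -0. 170.]
shift [-68.2   1.2  15.2] rot [-0.011 -0.     0.003] rows 1 2
```

View pics/w6.png

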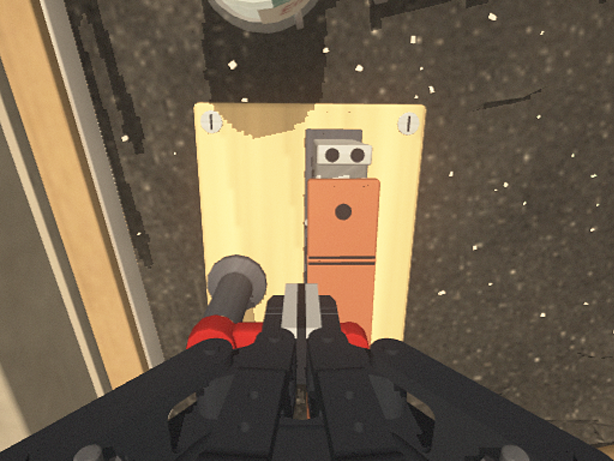

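```bash
python3 -m inch '[[[0,0,14],[0,0,0],0],[[0,-40,14],[0,0,0],0],[[0,-50,14],[0,0,0],0],[[10,-50,-30],[0,0,0],0],[[17,-50,-70],[0,0,0],0],[[17,-50,-89],[0,0,0],0],[[17,-50,-89],[0,0,0],0],[[17,-20,-89],[0,0,0],0],[[17,-5,-89],[0,0,0],0],[[17,-3,-89],[0,0,0],0],[[17,-3,-89],[0,0,0],0]]'
python3 - <<'E'
from h import *
def loc():
    o=bot.get_obs(); d=np.array(o["ee_pos"])*1000-[623,-215.4,0]; a=np.radians(-7)
    print("local",np.round([d[0]*np.cos(a)+d[1]*np.sin(a),-d[0]*np.sin(a)+d[1]*np.cos(a),d[2]],1),"F",np.round(o["wrist_force"],1))
loc()
E
cat >> h.py <<'E'
def loc():
    o=bot.get_obs(); d=np.array(o["ee_pos"])*1000-[623,-215.4,0]; a=np.radians(-7)
    print("local",np.round([d[0]*np.cos(a)+d[1]*np.sin(a),-d[0]*np.sin(a)+d[1]*np.cos(a),d[2]],1),"F",np.round(o["wrist_force"],1))
E
```

```text
time: 12.9
ee_pos: [0.5541, -0.2067, 0.0821]
tcp_rot: [-89.5, -0.2, -97.0]
wrist_force: [0.2, -1.1, 0.1]
opening: 0.0003
local [-69.4   0.3  82.1] F [ 0.2 -1.1  0.1]
```

```bash
python3 -m inch '[[[0,6,0],[0,0,0],0],[[0,11,0],[0,0,0],0],[[0,15,0],[0,0,0],0],[[0,18,0.5],[0,0,0],0],[[0,21,1.5],[0,0,0],0],[[0,24,3],[0,0,0],0],[[0,27,5.5],[0,0,0],0],[[0,30,8.5],[0,0,0],0],[[0,32,11],[0,0,0],0],[[0,34,14],[0,0,0],0],[[0,36,17],[0,0,0],0]]'
python3 -c 'from h import *; loc()'
python3 -m inch '[[[0,2,1],[0,0,0],0],[[0,4,2],[0,0,0],0],[[0,4,3],[0,0,0],0],[[0,4,3.5],[0,0,0],0],[[0,4,3.5],[0,0,0],0]]'
python3 - <<'E'
from h import *
loc()
c=cam("wrist"); save(c,"w7.png",s=1)
s=cam("scene"); save(s,"s7.png",[225,135,295,195],5)
E
```

```text
time: 14.0
ee_pos: [0.5706, -0.2089, 0.047]
tcp_rot: [-89.5, -0.2, -97.0]
wrist_force: [-9.1, 1.2, 9.6]
opening: -0.0
local [-52.8   0.1  47. ] F [-9.1  1.2  9.6]
time: 14.5
ee_pos: [0.573, -0.2093, 0.0432]
tcp_rot: [-89.7, -0.2, -97.0]
wrist_force: [-7.6, 0.9, 5.4]
opening: -0.0001
local [-50.4  -0.   43.2] F [-7.6  0.9  5.4]
```

View pics/s7.png

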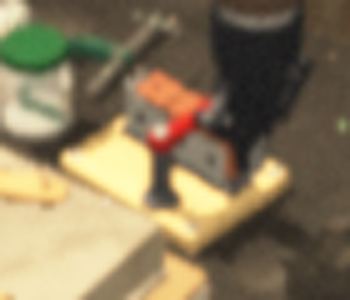

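```bash
python3 -m inch '[[[0,0,1.5],[0,0,0],0],[[0,0,2.5],[0,0,0],0],[[0,0,2.5],[0,0,0],0]]'
python3 -c 'from h import *; loc()'
python3 -m inch '[[[0,0,-30],[0,0,0],0],[[0,0,-60],[0,0,0],0],[[0,-50,-90],[0,0,0],0],[[0,-90,-90],[0,0,0],0],[[0,-90,-90],[0,0,0],0],[[0,-90,-90],[0,0,0],0]]'
python3 - <<'E'
from h import *
loc()
c=cam("wrist"); save(c,"w8.png",[100,60,400,260],2)
s=cam("scene"); save(s,"s8.png",[225,135,295,195],6)
E
```

```text
time: 14.9
ee_pos: [0.5738, -0.2094, 0.0433]
tcp_rot: [-89.9, -0.2, -97.0]
wrist_force: [-10.4, 1.5, 6.8]
opening: -0.0001
local [-49.6  -0.1  43.3] F [-10.4   1.5   6.8]
time: 15.5
ee_pos: [0.485, -0.1984, 0.1346]
tcp_rot: [-89.7, -0.2, -97.0]
wrist_force: [-0.1, 0.5, -1.2]
opening: 0.0001
local [-139.     0.   134.6] F [-0.1  0.5 -1.2]
```

View pics/s8.png

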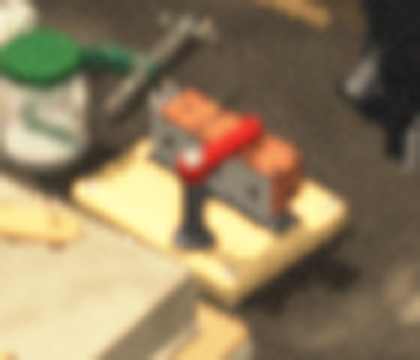

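```bash
python3 -m inch '[[[-10,10,50],[0,0,0],0],[[-10,20,95],[0,0,0],0],[[-10,40,109],[0,0,0],0],[[-10,52,109],[0,0,0],0],[[-10,55,109],[0,0,0],0],[[-10,55,120],[0,0,0],0],[[-6,55,131],[0,0,0],0],[[-4,55,143],[0,0,0],0],[[-5,55,153],[0,0,0],0],[[-9,55,163],[0,0,0],0],[[-15,55,171],[0,0,0],0],[[-21,55,177],[0,0,0],0],[[-28,55,182],[0,0,0],0],[[-33,55,184],[0,0,0],0],[[-36,55,184],[0,0,0],0],[[-36,55,184],[0,0,0],0],[[-25,55,180],[0,0,0],0],[[-15,20,170],[0,0,0],0],[[0,-20,140],[0,0,0],44],[[0,-20,140],[0,0,0],44]]'
python3 - <<'E'
from h import *
loc()
s=cam("scene"); save(s,"s9.png",[225,135,295,195],6)
c=cam("wrist"); save(c,"w9.png",s=1.2)
E
```

```text
time: 17.6
ee_pos: [0.622, -0.2175, 0.1588]
tcp_rot: [-89.5, -0.3, -97.2]
wrist_force: [0.5, -0.2, 0.7]
opening: 0.0286
local [ -0.7  -2.2 158.8] F [ 0.5 -0.2  0.7]
```

View pics/w9.png

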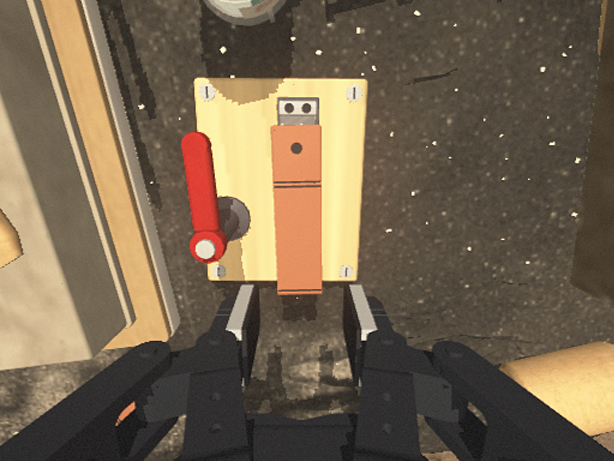

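Run:
```python
from h import *
c=cam("wrist"); a=np.radians(-7)
for p in((297,125),(297,184),(299,293),(274,240),(322,240)):
    v=(ray(c,(p[0]/1.2,p[1]/1.2),.074)-[.623,-.2154,0])*1000
    print(np.round([v[0]*np.cos(a)+v[1]*np.sin(a),-v[0]*np.sin(a)+v[1]*np.cos(a)],1))
go(623,-215.4,71.5,-97)
```

```text
[71.8  0.6]
[37.3  0.8]
[-35.8  -0.1]
[ 1.5 15.6]
[  1.4 -14.9]
now [ 622.7 -215.8  152.5] [-89.9  -0.2 -97.1] F [ 0.4 -0.1 -0.6] open 43.9 t 17.8 q [-19.  19.  18.  89.  -0. 168.]
shift [-0.7 81.   0.1] rot [-0.002 -0.002  0.003] rows 1 2
```

```bash
python3 -m inch '[[[-0.5,45,0],[0,0,0],44],[[-0.5,70,0],[0,0,0],44],[[-0.5,78,0],[0,0,0],44],[[-0.5,81,0],[0,0,0],44],[[-0.5,81,0],[0,0,0],44],[[-0.5,81,0],[0,0,0],28],[[-0.5,81,0],[0,0,0],26],[[-0.5,81,0],[0,0,0],26],[[-0.5,81,0],[0,0,0],26],[[-0.5,81,0],[0,0,0],26]]' 60
python3 -c 'from h import *; loc()'
python3 -m inch '[[[0,-20,0],[0,0,0],26],[[0,-60,0],[0,0,0],26],[[0,-90,-20],[0,0,0],26],[[0,-100,-60],[0,0,0],26],[[0,-100,-60],[0,-0.5,0],26],[[0,-100,-60],[0,-1,0],26],[[0,-100,-60],[0,-1,0],26],[[0,-100,-60],[0,-1,0],26],[[0,-100,-60],[0,-1.5,0],26],[[0,-100,-60],[0,-1.5,0],26],[[0,-100,-60],[0,-1.5,0],26],[[0,-100,-60],[0,-1.5,0],26]]'
python3 -m inch '[[[0,0,0],[0,-0.5,0],26],[[0,0,0],[0,-1,0],26],[[0,0,0],[0,-1,0],26],[[0,0,0],[0,-1,0],26],[[0,0,0],[0,-1.6,0],26],[[0,0,0],[0,-1.6,0],26],[[0,0,0],[0,-1.6,0],26],[[0,0,0],[0,-1.6,0],26],[[0,0,0],[0,-1.6,0],26],[[0,0,0],[0,-1.6,0],26],[[0,0,0],[0,-1.6,0],26],[[0,0,0],[0,-1.6,0],26]]'
python3 - <<'E'
from h import *
loc(); go(623,-215.4,140,83)
c=cam("wrist"); save(c,"w10.png",s=1.2)
E
```

```text
time: 18.75
ee_pos: [0.6237, -0.2157, 0.0731]
tcp_rot: [-89.7, -0.2, -97.1]
wrist_force: [1.1, 1.3, 7.1]
opening: 0.0262
local [ 0.7 -0.2 73.1] F [1.1 1.3 7.1]
time: 19.95
ee_pos: [0.5637, -0.208, 0.173]
tcp_rot: [-90.1, -0.4, -28.0]
wrist_force: [-0.8, -0.1, 0.4]
opening: 0.0258
time: 21.15
ee_pos: [0.5638, -0.2081, 0.1733]
tcp_rot: [-90.4, 0.1, 63.8]
wrist_force: [0.2, 0.2, 0.4]
opening: 0.026
local [-59.7   0.  173.3] F [0.2 0.2 0.4]
now [ 563.8 -208.1  173.3] [-90.4   0.1  63.8] F [0.2 0.2 0.4] open 26.0 t 21.1 q [-20.  11.  10.  89.  -0.   6.]
shift [ 19.7  33.6 -56.2] rot [ 0.006 -0.335 -0.003] rows 3 2
```

View pics/w10.png

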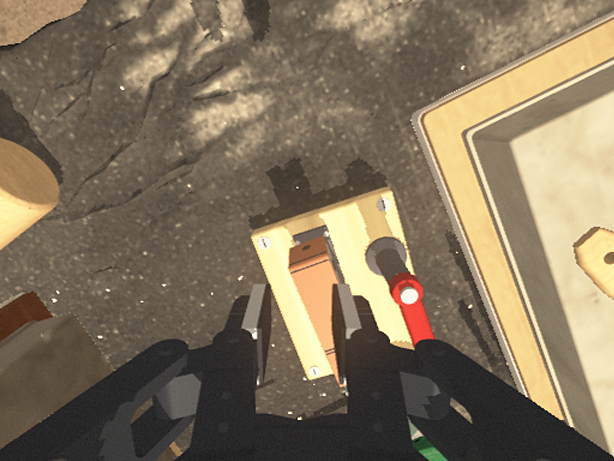

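```bash
python3 -m inch '[[[0,0,0],[0,-0.335,0],44],[[0,0,0],[0,-0.335,0],44],[[0,0,0],[0,-0.335,0],44],[[0,0,0],[0,-0.335,0],44],[[0,0,0],[0,-0.335,0],44],[[0,0,0],[0,-0.335,0],44]]'
python3 - <<'E'
from h import *
loc(); go(623,-215.4,140,83)
c=cam("wrist"); save(c,"w11.png",s=1.2); a=np.radians(-7)
s=cam("scene"); save(s,"s11.png",[225,135,295,195],6)
for cc in (c,s):
  for d in bot.cut_out(cc,"strip_a")[:2]:
    r=rect(cc,d["region"],.074); v=r[:2]-[623,-215.4]
    print(round(d["confidence"],2),r,np.round([v[0]*np.cos(a)+v[1]*np.sin(a),-v[0]*np.sin(a)+v[1]*np.cos(a)],1))
E
```

```text
time: 21.8
ee_pos: [0.5637, -0.2081, 0.1733]
tcp_rot: [-90.3, 0.2, 82.6]
wrist_force: [-0.2, 0.3, 0.3]
opening: 0.044
local [-59.7   0.  173.3] F [-0.2  0.3  0.3]
now [ 563.7 -208.1  173.3] [-90.3   0.2  82.6] F [-0.2  0.3  0.3] open 44.0 t 21.8 q [-20.  11.  10.  89.  -0. -13.]
shift [  0.5  33.6 -59.5] rot [ 0.005 -0.006 -0.004] rows 1 2
0.77 [ 631.8 -218.5  124.2   29.8   -5. ] [ 9.1 -2. ]
0.76 [449.  -51.2  71.9  23.5 -75.6] [-192.7  141.8]
0.76 [392.7  74.  131.6  29.1 -74.3] [-263.9  259.2]
0.51 [ 616.9 -214.4  149.2   56.3  -20.3] [-6.2  0.2]
```

View pics/w11.png

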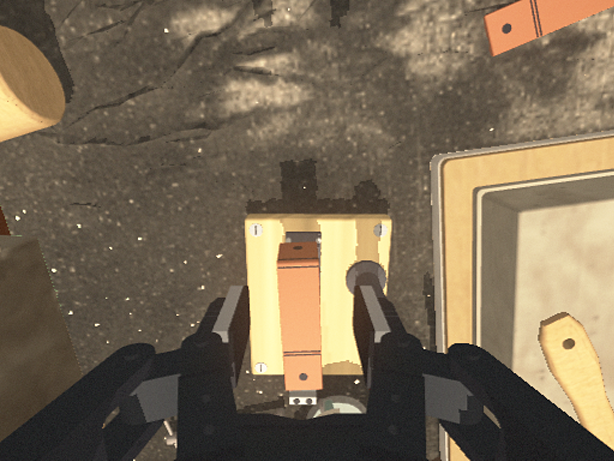

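Run:
```python
from h import *
c=cam("wrist"); a=np.radians(-7)
for p in((298,265),(304,353),(304,390),(298,249)):
    v=(ray(c,(p[0]/1.2,p[1]/1.2),.074)-[.623,-.2154,0])*1000
    print(np.round([v[0]*np.cos(a)+v[1]*np.sin(a),-v[0]*np.sin(a)+v[1]*np.cos(a)],1))
```

```text
[-35.6  -2.9]
[37.3  1.2]
[71.7  1. ]
[-47.6  -2.8]
```

```bash
python3 -m inch '[[[-1,20,-40],[0,-0.04,0],44],[[-1,20,-61],[0,-0.04,0],44],[[-1,50,-61],[0,-0.04,0],44],[[-1,85,-61],[0,-0.04,0],44],[[-1,100,-61],[0,-0.04,0],44],[[-1,106,-61],[0,-0.04,0],44],[[-1,109,-61],[0,-0.04,0],44],[[-1,109,-61],[0,-0.04,0],44]]'
python3 -m inch '[[[0,0,0],[0,0,0],30],[[0,0,0],[0,0,0],24],[[0,0,0],[0,0,0],24],[[0,0,0],[0,0,0],24],[[0,0,0],[0,0,0],24]]' 60
python3 -c 'from h import *; loc()'
```

```text
time: 22.85
ee_pos: [0.6251, -0.2175, 0.0659]
tcp_rot: [-90.4, 0.3, 85.0]
wrist_force: [1.0, 0.2, 0.2]
opening: 0.044
time: 23.35
ee_pos: [0.6259, -0.2178, 0.0679]
tcp_rot: [-90.5, 0.3, 85.0]
wrist_force: [-1.8, 0.3, 7.5]
opening: 0.0275
local [ 3.1 -2.  67.9] F [-1.8  0.3  7.5]
```

```bash
python3 -m inch '[[[0,-20,0],[0,0,0],24],[[0,-60,0],[0,0,0],24],[[0,-100,20],[0,0,0],24],[[0,-105,60],[0,0,0],24],[[0,-105,60],[0,0.5,0],24],[[0,-105,60],[0,1,0],24],[[0,-105,60],[0,1,0],24],[[0,-105,60],[0,1,0],24],[[0,-105,60],[0,1.5,0],24],[[0,-105,60],[0,1.5,0],24],[[0,-105,60],[0,1.5,0],24],[[0,-105,60],[0,1.5,0],24],[[0,-105,60],[0,1.5,0],24]]'
python3 -m inch '[[[0,0,0],[0,0.5,0],24],[[0,0,0],[0,1,0],24],[[0,0,0],[0,1,0],24],[[0,0,0],[0,1,0],24],[[0,0,0],[0,1.68,0],24],[[0,0,0],[0,1.68,0],24],[[0,0,0],[0,1.68,0],24],[[0,0,0],[0,1.68,0],24],[[0,0,0],[0,1.68,0],24],[[0,0,0],[0,1.68,0],24],[[0,0,0],[0,1.68,0],24],[[0,0,0],[0,1.68,0],24],[[0,0,0],[0,1.68,0],24],[[0,0,0],[0,1.68,0],24]]'
python3 - <<'E'
from h import *
loc(); go(623-2*.9925,-215.4+1,140,-97)
c=cam("wrist"); save(c,"w12.png",s=1.2)
E
```

```text
time: 24.65
ee_pos: [0.5652, -0.212, 0.1727]
tcp_rot: [-90.4, -0.5, 7.3]
wrist_force: [-0.2, 0.1, -1.2]
opening: 0.0279
time: 26.05
ee_pos: [0.5652, -0.212, 0.1729]
tcp_rot: [-89.5, -0.4, -88.9]
wrist_force: [0.3, 0.5, -2.7]
opening: 0.0276
local [-57.8  -3.7 172.9] F [ 0.3  0.5 -2.7]
now [ 565.2 -212.   172.9] [-89.5  -0.4 -88.9] F [ 0.3  0.5 -2.7] open 27.6 t 26.1 q [-20.  11.  10.  89.  -0. 158.]
shift [ 3.3 33.4 55.5] rot [-0.01   0.142  0.006] rows 1 2
```

```bash
python3 -m inch '[[[3,0,25],[-0.01,0.142,0.006],24],[[3,0,45],[-0.01,0.142,0.006],24],[[3,0,55],[-0.01,0.142,0.006],24],[[3,0,55],[-0.01,0.142,0.006],24],[[3,0,55],[-0.01,0.142,0.006],24]]'
python3 - <<'E'
from h import *
loc(); go(623-2*.9925,-215.4+1,140,-97)
c=cam("wrist"); save(c,"w12.png",s=1.2)
E
```

```text
time: 26.6
ee_pos: [0.6199, -0.2138, 0.1731]
tcp_rot: [-90.0, 0.0, -97.0]
wrist_force: [0.2, -0.0, -1.9]
opening: 0.028
local [ -3.2   1.2 173.1] F [ 0.2 -0.  -1.9]
now [ 619.9 -213.8  173.1] [-90.   0. -97.] F [ 0.2 -0.  -1.9] open 28.0 t 26.6 q [-19.  19.  20.  91.   0. 168.]
shift [ 0.4 33.1  1.2] rot [ 0.001  0.    -0.   ] rows 1 1
```

View pics/w12.png

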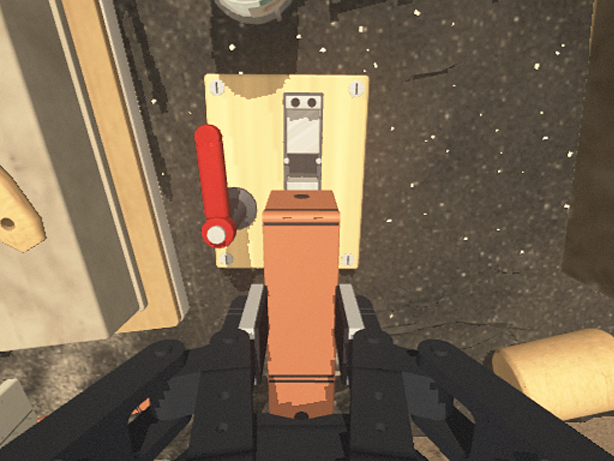

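Run:
```python
from h import *
c=cam("wrist"); o=bot.get_obs(); z=o["ee_pos"][2]; a=np.radians(-7)
L=lambda v: np.round([v[0]*np.cos(a)+v[1]*np.sin(a),-v[0]*np.sin(a)+v[1]*np.cos(a)],1)
for p in((301,223),(301,379),(265,300),(339,300)): print(L((ray(c,(p[0]/1.2,p[1]/1.2),z+.006)-[.623,-.2154,0])*1000))
def W(x,y,zz): return np.array([.623+(x*np.cos(a)-y*np.sin(a))/1000,-.2154+(x*np.sin(a)+y*np.cos(a))/1000,zz])
for th in(75,85,90,95):
  t=np.radians(th); x0=-1.2+36.5
  # tip outer & inner edge
  print(th,[np.round(proj(c,W(x0+35*np.cos(t)+s*3*np.sin(t),1,z+.003-.035*np.sin(t)+s*.003*np.cos(t)))*1.2) for s in(1,-1)])
```

```text
[33.9  0.8]
[-37.8   0.8]
[ 1.  15.6]
[  1.  -14.8]
75 [array([301., 174.]), array([301., 186.])]
85 [array([301., 186.]), array([301., 198.])]
90 [array([301., 192.]), array([301., 205.])]
95 [array([301., 198.]), array([301., 211.])]
```

```bash
python3 -m inch '[[[0.8,0,2],[0,0,0],24],[[0.8,40,2],[0,0,0],24],[[0.8,70,2],[0,0,0],24],[[0.8,85,2],[0,0,0],24],[[0.8,95,2],[0,0,0],24],[[0.8,100,2],[0,0,0],24],[[0.8,102,2],[0,0,0],24],[[0.8,102,2],[0,0,0],24]]'
python3 -c 'from h import *; loc()'
python3 -m inch '[[[0,1.5,0],[0,0,0],24],[[0,3,0],[0,0,0],24],[[0,3.5,0],[0,0,0],24]]'
python3 -c 'from h import *; loc()'
```

```text
time: 27.5
ee_pos: [0.622, -0.2152, 0.0726]
tcp_rot: [-89.9, -0.0, -97.0]
wrist_force: [-0.2, 0.3, -0.5]
opening: 0.0281
local [-1.   0.1 72.6] F [-0.2  0.3 -0.5]
time: 27.8
ee_pos: [0.6222, -0.2151, 0.0693]
tcp_rot: [-89.9, -0.0, -97.0]
wrist_force: [-0.0, -0.6, -2.5]
opening: 0.0279
local [-0.9  0.2 69.3] F [-0.  -0.6 -2.5]
```

Not yet in contact; lower a little more, release, and close the hold-down as before.

```bash
python3 -m inch '[[[0,1.5,0],[0,0,0],24],[[0,2.5,0],[0,0,0],24],[[0,2.5,0],[0,0,0],24]]'
python3 -c 'from h import *; loc()'
python3 -m inch '[[[0,0,0],[0,0,0],44],[[0,0,0],[0,0,0],44],[[0,0,0],[0,0,0],44],[[0,0,0],[0,0,0],44],[[0,-20,0],[0,0,0],44],[[0,-60,0],[0,0,0],44],[[0,-90,0],[0,0,0],44],[[0,-90,0],[0,0,0],44]]'
python3 - <<'E'
from h import *
loc(); c=cam("wrist"); save(c,"w13.png",s=1.2); a=np.radians(-7)
for d in bot.cut_out(c,"strip_a")[:2]:
    r=rect(c,d["region"],.074); v=r[:2]-[623,-215.4]
    print(round(d["confidence"],2),d["box"],r,np.round([v[0]*np.cos(a)+v[1]*np.sin(a),-v[0]*np.sin(a)+v[1]*np.cos(a)],1))
for d in bot.cut_out(c,"hold_down_tip")[:1]: print(d["confidence"],d["box"],rect(c,d["region"],.0865))
E
```

```text
time: 28.1
ee_pos: [0.6223, -0.2152, 0.068]
tcp_rot: [-89.8, -0.0, -97.0]
wrist_force: [-2.8, 0.6, 5.7]
opening: 0.0277
local [-0.7  0.1 68. ] F [-2.8  0.6  5.7]
time: 28.9
ee_pos: [0.6237, -0.2157, 0.1632]
tcp_rot: [-89.4, -0.1, -97.0]
wrist_force: [-1.4, 0.2, 0.9]
opening: 0.0437
local [  0.7  -0.2 163.2] F [-1.4  0.2  0.9]
0.84 [230.0, 140.0, 269.7, 278.7] [ 611.9 -213.6  115.5   30.9   -6.7] [-11.2   0.4]
0.82 [153.5, 115.3, 192.8, 219.6] [ 659.4 -164.5   77.5   21.6   -7.2]
```

```bash
python3 -m inch '[[[-30,0,10],[0,0,0],0],[[-65,0,25],[0,0,0],0],[[-86,0,35],[0,0,0],0],[[-86,0,35],[0,0,0],0],[[-86,30,35],[0,0,0],0],[[-86,60,35],[0,0,0],0],[[-86,80,35],[0,0,0],0],[[-86,84,35],[0,0,0],0],[[-86,84,35],[0,0,0],0]]'
python3 -c 'from h import *; loc()'
```

```text
time: 29.95
ee_pos: [0.6664, -0.1345, 0.0721]
tcp_rot: [-90.0, -0.0, -97.0]
wrist_force: [0.5, -0.1, 0.3]
opening: -0.0001
local [33.2 85.6 72.1] F [ 0.5 -0.1  0.3]
```

```bash
python3 -m inch '[[[0,-7.5,5],[0,0,0],0],[[9,-7.5,5],[0,0,0],0],[[18,-7.5,7],[0,0,0],0],[[26,-7.5,9],[0,0,0],0],[[34,-7.5,9],[0,0,0],0],[[42,-7.5,9],[0,0,0],0],[[48,-7.5,7],[0,0,0],0],[[53,-7.5,5],[0,0,0],0],[[58,-7.5,2],[0,0,0],0],[[62,-7.5,0],[0,0,0],0],[[65,-7.5,-4],[0,0,0],0],[[68,-7.5,-7],[0,0,0],0],[[69,-7.5,-11],[0,0,0],0],[[69,-7.5,-14],[0,0,0],0],[[69,-7.5,-15.5],[0,0,0],0],[[69,-7.5,-15.5],[0,0,0],0]]'
python3 -c 'from h import *; loc()'
```

```text
time: 31.55
ee_pos: [0.6443, -0.2019, 0.0799]
tcp_rot: [-89.8, -0.1, -97.0]
wrist_force: [11.9, -4.9, -4.7]
opening: -0.0
local [19.5 16.  79.9] F [11.9 -4.9 -4.7]
```

```bash
python3 -m inch '[[[0,0,14],[0,0,0],0],[[0,-40,14],[0,0,0],0],[[0,-50,14],[0,0,0],0],[[10,-50,-30],[0,0,0],0],[[16,-50,-70],[0,0,0],0],[[16,-50,-89],[0,0,0],0],[[16,-50,-89],[0,0,0],0],[[16,-20,-89],[0,0,0],0],[[16,-5,-89],[0,0,0],0],[[16,-3,-89],[0,0,0],0],[[16,-3,-89],[0,0,0],0]]'
python3 -c 'from h import *; loc()'
python3 -m inch '[[[0,6,0],[0,0,0],0],[[0,11,0],[0,0,0],0],[[0,15,0],[0,0,0],0],[[0,18,0.5],[0,0,0],0],[[0,21,1.5],[0,0,0],0],[[0,24,3],[0,0,0],0],[[0,27,5.5],[0,0,0],0],[[0,30,8.5],[0,0,0],0],[[0,32,11],[0,0,0],0],[[0,34,14],[0,0,0],0],[[0,36,17],[0,0,0],0]]'
python3 -m inch '[[[0,2,1],[0,0,0],0],[[0,4,2],[0,0,0],0],[[0,4,3],[0,0,0],0],[[0,4,3.5],[0,0,0],0],[[0,4,3.5],[0,0,0],0]]'
python3 -m inch '[[[0,0,1.5],[0,0,0],0],[[0,0,2.5],[0,0,0],0],[[0,0,2.5],[0,0,0],0]]'
python3 -c 'from h import *; loc()'
```

```text
time: 32.65
ee_pos: [0.554, -0.2067, 0.0822]
tcp_rot: [-89.8, -0.1, -97.0]
wrist_force: [-0.3, 1.3, 1.0]
opening: -0.0
local [-69.5   0.3  82.2] F [-0.3  1.3  1. ]
time: 33.75
ee_pos: [0.5701, -0.2088, 0.0467]
tcp_rot: [-89.9, -0.1, -97.0]
wrist_force: [-7.8, 2.7, 9.7]
opening: 0.0001
time: 34.25
ee_pos: [0.5726, -0.2092, 0.0429]
tcp_rot: [-90.0, -0.1, -97.1]
wrist_force: [-7.2, 0.9, 5.6]
opening: 0.0001
time: 34.55
ee_pos: [0.5738, -0.2094, 0.0428]
tcp_rot: [-90.2, -0.1, -97.1]
wrist_force: [-8.1, 0.8, 4.6]
opening: 0.0002
local [-49.5  -0.   42.8] F [-8.1  0.8  4.6]
```

```bash
python3 -m inch '[[[0,0,-30],[0,0,0],0],[[0,0,-60],[0,0,0],0],[[0,-50,-90],[0,0,0],0],[[0,-92,-90],[0,0,0],0],[[0,-92,-90],[0,0,0],0],[[0,-92,-90],[0,0,0],0]]'
python3 -c 'from h import *; loc()'
python3 -m inch '[[[-10,10,50],[0,0,0],0],[[-10,20,95],[0,0,0],0],[[-10,40,109],[0,0,0],0],[[-10,52,109],[0,0,0],0],[[-10,55,109],[0,0,0],0],[[-10,55,120],[0,0,0],0],[[-6,55,131],[0,0,0],0],[[-4,55,143],[0,0,0],0],[[-5,55,153],[0,0,0],0],[[-9,55,163],[0,0,0],0],[[-15,55,171],[0,0,0],0],[[-21,55,177],[0,0,0],0],[[-28,55,182],[0,0,0],0],[[-33,55,184],[0,0,0],0],[[-36,55,184],[0,0,0],0],[[-36,55,184],[0,0,0],0],[[-25,55,180],[0,0,0],0],[[-15,20,170],[0,0,0],0],[[0,-40,140],[0,0,0],0],[[0,-60,79],[0,0,0],44]]'
python3 -c 'from h import *; loc()'
python3 -m inch '[[[0,0,0],[0,-0.5,0],44],[[0,0,0],[0,-1,0],44],[[0,0,0],[0,-1,0],44],[[0,0,0],[0,-1,0],44],[[0,0,0],[0,-1.6,0],44],[[0,0,0],[0,-1.6,0],44],[[0,0,0],[0,-1.6,0],44],[[0,0,0],[0,-1.6,0],44],[[0,0,0],[0,-1.6,0],44],[[0,0,0],[0,-1.6,0],44],[[0,0,0],[0,-1.6,0],44],[[0,0,0],[0,-1.6,0],44]]'
python3 -m inch '[[[0,0,0],[0,-0.5,0],44],[[0,0,0],[0,-1,0],44],[[0,0,0],[0,-1,0],44],[[0,0,0],[0,-1,0],44],[[0,0,0],[0,-1.54,0],44],[[0,0,0],[0,-1.54,0],44],[[0,0,0],[0,-1.54,0],44],[[0,0,0],[0,-1.54,0],44],[[0,0,0],[0,-1.54,0],44],[[0,0,0],[0,-1.54,0],44],[[0,0,0],[0,-1.54,0],44],[[0,0,0],[0,-1.54,0],44]]'
python3 - <<'E'
from h import *
loc(); go(623-60*.9925,-215.4+7,160,83)
c=cam("wrist"); save(c,"w14.png",s=1.2); a=np.radians(-7)
for d in bot.cut_out(c,"strip_a")[:3]:
    r=rect(c,d["region"],.074); v=r[:2]-[623,-215.4]
    print(round(d["confidence"],2),d["box"],r,np.round([v[0]*np.cos(a)+v[1]*np.sin(a),-v[0]*np.sin(a)+v[1]*np.cos(a)],1))
E
```

```text
time: 35.15
ee_pos: [0.4856, -0.1985, 0.1368]
tcp_rot: [-90.0, -0.1, -97.1]
wrist_force: [0.0, 0.0, -1.7]
opening: -0.0001
local [-138.4    0.   136.8] F [ 0.   0.  -1.7]
time: 37.15
ee_pos: [0.5894, -0.2116, 0.1862]
tcp_rot: [-89.8, -0.2, -97.1]
wrist_force: [-0.1, 0.0, 0.4]
opening: 0.0131
local [-33.8  -0.3 186.2] F [-0.1  0.   0.4]
time: 38.35
ee_pos: [0.5889, -0.2124, 0.1862]
tcp_rot: [-90.2, -0.2, -5.4]
wrist_force: [-1.1, -0.6, 0.8]
opening: 0.0444
time: 39.55
ee_pos: [0.5885, -0.2128, 0.1863]
tcp_rot: [-90.2, 0.2, 82.7]
wrist_force: [-0.3, 0.1, -0.2]
opening: 0.0444
local [-34.5  -1.6 186.3] F [-0.3  0.1 -0.2]
now [ 588.5 -212.8  186.3] [-90.2   0.2  82.7] F [-0.3  0.1 -0.2] open 44.4 t 39.5 q [-20.  15.  16.  91.  -0. -12.]
shift [ 1.2 26.2 25.5] rot [ 0.003 -0.006 -0.003] rows 1 1
0.91 [401.2, 0.0, 454.5, 16.7] [469.1 -68.1  34.6  12.2  82.6] [-170.7  127.4]
0.9 [238.3, 175.9, 270.3, 266.1] [ 618.1 -215.    88.5   30.3   -7. ] [-4.9 -0.2]
```

```bash
python3 - <<'E'
from h import *
c=cam("wrist")
for d in bot.cut_out(c,"hold_down_tip")[:1]: print(d["confidence"],d["box"],rect(c,d["region"],.0865))
E
python3 -m inch '[[[1.4,30,-34.5],[0,0,0],44],[[1.4,60,-34.5],[0,0,0],44],[[1.4,90,-34.5],[0,0,0],44],[[1.4,110,-34.5],[0,0,0],44],[[1.4,118,-34.5],[0,0,0],44],[[1.4,122,-34.5],[0,0,0],44],[[1.4,122,-34.5],[0,0,0],44],[[1.4,122,-34.5],[0,0,0],44]]'
python3 -c 'from h import *; loc()'
python3 -m inch '[[[0,0,0],[0,0,0],30],[[0,0,0],[0,0,0],24],[[0,0,0],[0,0,0],24],[[0,0,0],[0,0,0],24],[[0,0,0],[0,0,0],24]]' 60
python3 -c 'from h import *; loc()'
python3 -m inch '[[[0,-20,0],[0,0,0],24],[[0,-60,0],[0,0,0],24],[[0,-110,20],[0,0,0],24],[[0,-140,100],[0,0,0],24],[[0,-140,150],[0,0,0],24],[[0,-140,150],[0,0,0],24],[[0,-140,150],[0,0,0],24],[[0,-140,150],[0,0,0],24]]'
python3 -c 'from h import *; go(443,210,230,83)'
```

```text
0.68 [0.0, 0.5, 57.7, 91.7] [ 460.8 -357.7   63.9   41.2  -21.3]
time: 40.55
ee_pos: [0.6241, -0.2162, 0.0658]
tcp_rot: [-90.3, 0.2, 82.7]
wrist_force: [0.1, -0.2, 0.4]
opening: 0.0441
local [ 1.1 -0.7 65.8] F [ 0.1 -0.2  0.4]
time: 41.05
ee_pos: [0.6247, -0.2164, 0.0675]
tcp_rot: [-90.4, 0.2, 82.7]
wrist_force: [-1.4, 1.2, 6.6]
opening: 0.0279
local [ 1.8 -0.8 67.5] F [-1.4  1.2  6.6]
time: 41.85
ee_pos: [0.4748, -0.1967, 0.2072]
tcp_rot: [-90.5, 0.3, 82.6]
wrist_force: [0.9, -0.1, -1.9]
opening: 0.0277
now [ 474.8 -196.7  207.2] [-90.5   0.3  82.6] F [ 0.9 -0.1 -1.9] open 27.7 t 41.9 q [-22.  -1.   1.  92.  -0. -15.]
shift [399.2 -25.5  83.4] rot [ 0.009 -0.006 -0.005] rows 1 9
```

```bash
python3 -m inch '[[[50,-25,20],[0,0,0],24],[[100,-25,40],[0,0,0],24],[[150,-25,72],[0,0,0],24],[[200,-25,72],[0,0,0],24],[[250,-25,72],[0,0,0],24],[[300,-25,72],[0,0,0],24],[[310,-25,72],[0,0,0],24],[[310,-25,72],[0,0,0],24],[[310,-25,72],[0,0,0],24]]'
python3 - <<'E'
from h import *
c=cam("wrist"); save(c,"w15.png",s=1.5); t=cam("top")
for n,cc in(("w",c),("t",t)):
  for d in bot.cut_out(cc,"mould")[:2]: print(n,round(d["confidence"],2),np.round(d["box"]),rect(cc,d["region"],.05))
  for d in bot.cut_out(cc,"strip_a")[:4]: print(n,"strip",round(d["confidence"],2),np.round(d["box"]),rect(cc,d["region"],.006))
go(443,210,230,83)
E
```

```text
time: 42.75
ee_pos: [0.4434, 0.121, 0.2294]
tcp_rot: [-90.5, 0.3, 82.8]
wrist_force: [0.2, -0.9, -3.0]
opening: 0.0277
w 0.84 [216.  95. 401. 197.] [432.7 184.7 187.6  85.8 -87. ]
w 0.52 [218. 161. 284. 179.] [442.2 119.6  65.9  20.8  82.8]
w strip 0.91 [220. 164. 283. 324.] [558.2 103.7 234.5  81.6  -7.6]
t 0.43 [220. 219. 228. 240.] [415.5 103.   36.7  15.7  64.5]
t strip 0.54 [231. 225. 267. 239.] [432.7  16.7 140.6  34.5 -77.6]
now [443.1 119.3 230.2] [-90.6   0.3  82.5] F [-0.3  1.1 -1.5] open 27.9 t 43.0 q [15. -8. -3. 95. -0. 23.]
shift [89.9 -0.3 11.9] rot [ 0.01  -0.008 -0.005] rows 1 2
```

View pics/w15.png

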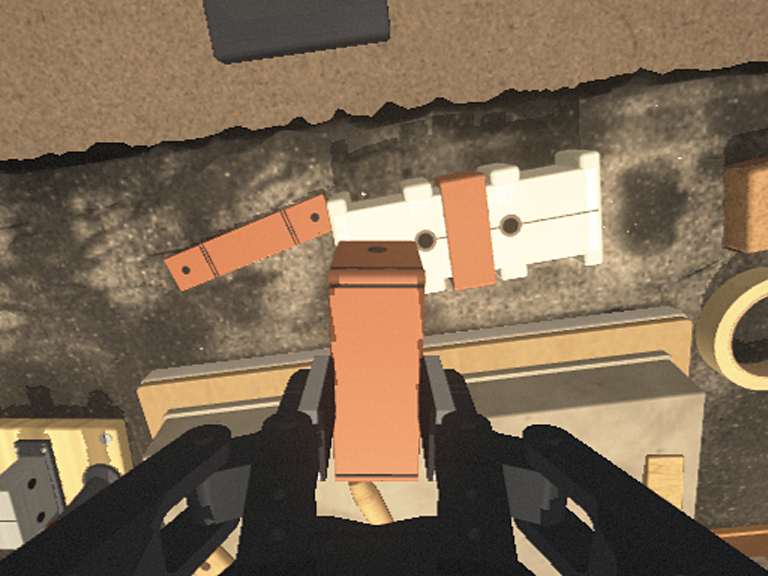

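Run:
```python
from h import *
c=cam("wrist")
f=lambda u,v,z: ray(c,(u/1.5,v/1.5),z)*1000
P=[f(*p,.056) for p in((440,178),(484,172),(495,285),(453,290))]
print("clip",np.round(P,1)[:, :2].tolist(),np.mean(P,0))
for n,p in(("endR near",(598,153)),("endR far",(601,265)),("seamR",(600,210)),("seam hole1",(427,240)),("hole2",(511,225)),("bottomL",(331,198))): print(n,np.round(f(*p,.05),1))
for p in((165,262),(182,291),(322,195),(334,222)): print("strip",np.round(f(*p,.006),1))
# own clip
o=bot.get_obs(); z=o["ee_pos"][2]
for p in((376,284),(375,475),(330,400),(421,400)): print("own",np.round((ray(c,(p[0]/1.5,p[1]/1.5),z+.006)-o["ee_pos"])*1000,1))
```

```text
clip [[394.6, 167.6], [394.6, 196.9], [474.2, 200.0], [474.1, 169.9]] [434.39861007 183.58981446  56.        ]
endR near [392.7 274.3  50. ]
endR far [471.  277.7  50. ]
seamR [431.2 276.3  50. ]
seam hole1 [436.7 155.4  50. ]
hole2 [433.6 214.7  50. ]
bottomL [398.8  92.6  50. ]
strip [436.8 -55.7   6. ]
strip [462.9 -48.3   6. ]
strip [400.1  80.9   6. ]
strip [422.2  86.9   6. ]
own [-35.6   4.2   6. ]
own [34.7 -5.4  6. ]
own [  2.7 -16.3   6. ]
own [ 6.6 13.9  6. ]
```

Run:
```python
from h import *
go(432.8,244,130,92.5)
```

```text
now [443.1 119.4 230.2] [-90.6   0.3  82.6] F [ 0.4  0.4 -1.8] open 27.6 t 43.1 q [15. -8. -3. 95. -0. 23.]
shift [122.7  99.4  27.3] rot [ 0.009 -0.173 -0.005] rows 2 4
```

```bash
python3 -m inch '[[[50,0,12],[0.009,-0.173,-0.005],24],[[90,0,20],[0.009,-0.173,-0.005],24],[[122.7,0,27.3],[0.009,-0.173,-0.005],24],[[122.7,0,27.3],[0.009,-0.173,-0.005],24],[[122.7,50,27.3],[0.009,-0.173,-0.005],24],[[122.7,90,27.3],[0.009,-0.173,-0.005],24],[[122.7,100,27.3],[0.009,-0.173,-0.005],24],[[122.7,100,27.3],[0.009,-0.173,-0.005],24],[[122.7,100,27.3],[0.009,-0.173,-0.005],24]]'
python3 - <<'E'
from h import *
go(432.8,244,95,92.5); c=cam("wrist"); save(c,"w16.png",s=1.5)
for d in bot.cut_out(c,"mould")[:2]: print(round(d["confidence"],2),np.round(d["box"]),rect(c,d["region"],.05))
f=c["frame"]; g=cv2.cvtColor(f,cv2.COLOR_RGB2HSV)
m=((g[:,:,1]<70)&(g[:,:,2]>150)).astype(np.uint8)
n,l,s,ce=cv2.connectedComponentsWithStats(m)
for i in range(1,n):
    if s[i,4]>400: print(s[i],np.round(ce[i]))
# where mould corners of the near edge at +y end should be
a=np.radians(2.5)
def M(x,y,z): return [ (434.9+x*np.cos(a)-y*np.sin(a))/1000,(183.4+x*np.sin(a)+y*np.cos(a))/1000,z]
for p in((-40,94),(-40,80),(-30.5,80),(-30.5,40),(-40,40),(0,94)): print(p,np.round(proj(c,M(*p,.05))*1.5))
for x in(-36.5,):
  for y in(-15,15): print("legtip",np.round(proj(c,[.4324+x/1000,.2434+y/1000,.097])*1.5))
E
```

```text
time: 44.0
ee_pos: [0.4336, 0.244, 0.1315]
tcp_rot: [-90.1, -0.0, 92.4]
wrist_force: [0.4, 0.1, -0.6]
opening: 0.0275
now [433.6 244.  131.5] [-90.1  -0.   92.4] F [ 0.4  0.1 -0.6] open 27.5 t 44.0 q [29. -3. -9. 84. -0. 27.]
shift [ 0.  36.5  0.9] rot [ 0.002 -0.001  0.001] rows 1 1
0.64 [ 44. 132. 299. 249.] [432.4 185.7 187.   87.4 -86.5]
[ 192  147   34   52 1275] [208. 170.]
[ 275  146   23   96 1317] [289. 190.]
[  45  148  112   99 7833] [103. 197.]
[195 200  26  44 783] [207. 220.]
(-40, 94) [445. 221.]
(-40, 80) [416. 221.]
(-30.5, 80) [416. 240.]
(-30.5, 40) [335. 241.]
(-40, 40) [334. 221.]
(0, 94) [442. 299.]
legtip [341. 248.]
legtip [418. 251.]
```

View pics/w16.png

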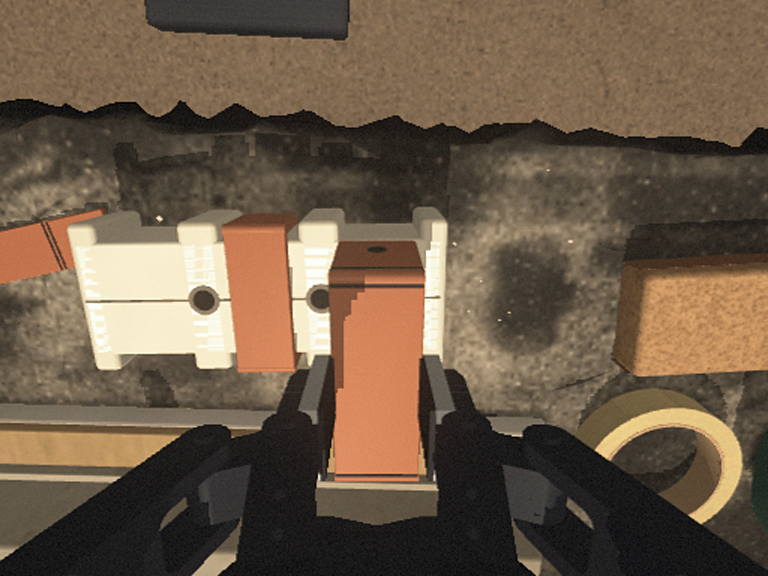

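```bash
python3 -m inch '[[[0,20,0.9],[0,0,0],24],[[0,40,0.9],[0,0,0],24],[[0,50,0.9],[0,0,0],24],[[0,56,0.9],[0,0,0],24],[[0,60,0.9],[0,0,0],24],[[0,60,0.9],[0,0,0],24]]'
python3 -m inch '[[[0,4,0],[0,0,0],24],[[0,8,0],[0,0,0],24],[[0,12,0],[0,0,0],24],[[0,15,0],[0,0,0],24],[[0,15,0],[0,0,0],24]]'
python3 -c 'from h import *; go(432.8,244,50,92.5)'
```

```text
time: 44.7
ee_pos: [0.4333, 0.2445, 0.0721]
tcp_rot: [-90.2, -0.1, 92.4]
wrist_force: [-1.0, 0.6, -2.4]
opening: 0.0276
time: 45.2
ee_pos: [0.4331, 0.2443, 0.0565]
tcp_rot: [-90.2, -0.0, 92.4]
wrist_force: [0.3, -0.1, -1.3]
opening: 0.0275
now [433.1 244.3  56.5] [-90.2  -0.   92.4] F [ 0.3 -0.1 -1.3] open 27.5 t 45.2 q [ 29.  -2. -17.  75.  -0.  27.]
shift [-0.3  6.5  0.3] rot [ 0.003 -0.001  0.001] rows 1 1
```

```bash
python3 -m inch '[[[0,2,0],[0,0,0],24],[[0,4,0],[0,0,0],24],[[0,4,0],[0,0,0],24]]'
python3 -m inch '[[[0,1,0],[0,0,0],24],[[0,2,0],[0,0,0],24],[[0,2,0],[0,0,0],24]]'
```

```text
time: 45.5
ee_pos: [0.433, 0.2442, 0.0522]
tcp_rot: [-90.1, -0.0, 92.4]
wrist_force: [0.7, 0.0, -1.8]
opening: 0.0274
time: 45.8
ee_pos: [0.4329, 0.2442, 0.0501]
tcp_rot: [-90.1, -0.0, 92.4]
wrist_force: [0.1, -0.2, -1.1]
opening: 0.0277
```

```bash
python3 -m inch '[[[0,0.8,0],[0,0,0],24],[[0,0.8,0],[0,0,0],24]]'
python3 -m inch '[[[0,0,0],[0,0,0],38],[[0,0,0],[0,0,0],38],[[0,0,0],[0,0,0],38],[[0,-5,0],[0,0,0],38],[[0,-20,0],[0,0,0],38],[[0,-60,0],[0,0,0],38],[[0,-110,0],[0,0,0],38],[[0,-140,0],[0,0,0],38],[[0,-150,0],[0,0,0],38],[[0,-150,0],[0,0,0],38]]'
python3 - <<'E'
from h import *
for n in("wrist","top"):
  c=cam(n)
  for d in bot.cut_out(c,"strip_a")[:4]: print(n,round(d["confidence"],2),np.round(d["box"]),"z56",rect(c,d["region"],.056),"z6",rect(c,d["region"],.006))
  for d in bot.cut_out(c,"mould")[:2]: print(n,"mould",round(d["confidence"],2),np.round(d["box"]),rect(c,d["region"],.05))
go(432,17,120,12.5)
E
```

```text
time: 46.0
ee_pos: [0.433, 0.2443, 0.05]
tcp_rot: [-90.2, -0.0, 92.4]
wrist_force: [-2.4, -1.4, 4.7]
opening: 0.0277
time: 47.0
ee_pos: [0.4332, 0.2445, 0.202]
tcp_rot: [-90.3, -0.1, 92.4]
wrist_force: [0.5, -0.3, -2.0]
opening: 0.0381
wrist 0.88 [235. 132. 265. 217.] z56 [428.6 244.1  84.3  30.8   2.3] z6 [441.2 244.7  98.9  36.2   2.3]
wrist 0.56 [  0. 127. 103. 179.] z56 [418.8  54.3 114.2  25.9 -74.5] z6 [429.6  22.  134.   30.4 -74.5]
wrist mould 0.93 [ 90. 125. 283. 215.] [434.2 160.7 138.   85.3 -86.6]
wrist mould 0.34 [  0. 127. 104. 182.] [420.1  49.8 117.1  26.5 -74.7]
top 0.6 [229. 225. 265. 241.] z56 [430.6  17.1 134.6  30.6 -74.9] z6 [430.9  18.8 140.   31.9 -74.9]
top 0.6 [181. 220. 191. 244.] z56 [405.9 241.7  35.3  28.4   2. ] z6 [405.2 252.4  36.7  29.5   2. ]
top 0.52 [208. 127. 226. 186.] z56 [699.1 124.3 216.   28.9  19.5] z6 [710.1 130.3 224.6  30.   19.5]
top 0.28 [296. 156. 302. 177.] z56 [ 661.6 -166.5   75.3   19.8   -8.2] z6 [ 671.1 -172.    78.3   20.6   -8.2]
top mould 0.59 [173. 220. 227. 244.] [435.7 156.7 138.9  78.3 -88. ]
now [432.1 243.9 198.6] [-90.    0.   92.4] F [ 0.2  0.1 -0.2] open 38.1 t 47.3 q [29. -3. -2. 91. -0. 27.]
shift [-226.6   78.6    9.9] rot [1.000e-03 1.395e+00 0.000e+00] rows 10 5
```

```bash
python3 -m inch '[[[-50,0,3],[0,0.3,0],50],[[-100,0,5],[0,0.6,0],50],[[-150,0,7],[0,1,0],50],[[-200,0,9],[0,1,0],50],[[-225,0,10.5],[0,1.35,0],50],[[-225,0,10.5],[0,1.35,0],50],[[-225,0,10.5],[0,1.35,0],50],[[-225,0,10.5],[0,1.35,0],50],[[-225,0,10.5],[0,1.35,0],50],[[-225,50,10.5],[0,1.35,0],50],[[-225,90,10.5],[0,1.35,0],50],[[-225,120,10.5],[0,1.35,0],50],[[-225,133,10.5],[0,1.35,0],50],[[-225,133,10.5],[0,1.35,0],50]]'
python3 - <<'E'
from h import *
c=cam("wrist")
for d in bot.cut_out(c,"strip_a")[:3]: print(round(d["confidence"],2),np.round(d["box"]),rect(c,d["region"],.006))
go(431,19,-2,15)
E
```

```text
time: 48.7
ee_pos: [0.4301, 0.0185, 0.064]
tcp_rot: [-90.0, 0.1, 15.1]
wrist_force: [-0.5, -0.4, 0.5]
opening: 0.0497
now [431.8  18.6  66.8] [-90.   -0.1  15.1] F [-0.1 -0.1  0. ] open 49.7 t 48.8 q [  2. -11. -24.  78.  -0.  77.]
shift [-0.8 68.8  0.6] rot [0.001 0.002 0.002] rows 1 2
```

```bash
cat >> h.py <<'E'
def copper(c):
    g=cv2.cvtColor(c["frame"],cv2.COLOR_RGB2HSV)
    m=((g[:,:,0]<14)&(g[:,:,1]>100)&(g[:,:,2]>110)).astype(np.uint8)
    n,l,s,ce=cv2.connectedComponentsWithStats(m)
    return [(s[i],(l==i)) for i in range(1,n) if s[i,4]>300]
E
python3 - <<'E'
from h import *
c=cam("wrist")
for d in bot.cut_out(c,"strip_a")[:3]: print(round(d["confidence"],2),np.round(d["box"]),rect(c,d["region"],.006))
for s,r in copper(c): print(s,rect(c,r,.006))
E
```

```text
0.95 [225. 104. 274. 296.] [430.7  17.6 141.7  31.  -74.9]
[ 227  107   47  191 7824] [430.9  17.7 141.8  30.2 -75.2]
```

```bash
python3 -m inch '[[[-1.2,40,-0.6],[0,0,0],42],[[-1.2,54,-0.6],[0,0,0],42],[[-1.2,60,-0.6],[0,0,0],42],[[-1.2,63,-0.6],[0,0,0],42],[[-1.2,65,-0.6],[0,0,0],42],[[-1.2,65,-0.6],[0,0,0],42]]'
python3 -m inch '[[[0,0,0],[0,0,0],28],[[0,0,0],[0,0,0],24],[[0,0,0],[0,0,0],24],[[0,0,0],[0,0,0],24],[[0,0,0],[0,0,0],24]]' 60
python3 -m inch '[[[0,-20,0],[0,0,0],24],[[0,-60,0],[0,0,0],24],[[0,-110,0],[0,0,0],24],[[0,-160,0],[0,0,0],24],[[0,-170,0],[0,0,0],24],[[0,-170,0],[0,0,0],24]]'
python3 - <<'E'
from h import *
c=cam("wrist"); o=bot.get_obs()
for s,r in copper(c): print(s,rect(c,r,o["ee_pos"][2]+.003))
go(560,-207,174,-97)
E
```

```text
time: 49.5
ee_pos: [0.4321, 0.0178, 0.0031]
tcp_rot: [-90.1, -0.2, 15.1]
wrist_force: [-0.5, -0.5, 0.2]
opening: 0.0418
time: 50.0
ee_pos: [0.4325, 0.0178, 0.0041]
tcp_rot: [-90.1, -0.3, 15.1]
wrist_force: [-2.8, 0.6, 6.7]
opening: 0.0265
time: 50.6
ee_pos: [0.4326, 0.0178, 0.1759]
tcp_rot: [-90.1, -0.5, 15.1]
wrist_force: [1.1, -0.2, -3.0]
opening: 0.0257
[310   0  50  19 382] [436.3 133.   19.8   6.4  15.2]
[  218   109    68   240 13256] [431.2  22.8 132.1  30.4 -75.2]
now [431.8  17.8 173.8] [-90.1  -0.3  15.1] F [-0.4  0.3 -2.6] open 25.9 t 50.6 q [  2. -12. -13.  89.  -0.  77.]
shift [  65.2    0.6 -250.5] rot [-0.005  1.957  0.005] rows 14 6
```

```bash
python3 -m inch '[[[10,0,-40],[0,0.15,0],24],[[20,0,-80],[0,0.3,0],24],[[30,0,-120],[0,0.45,0],24],[[40,0,-160],[0,0.6,0],24],[[50,0,-200],[0,0.75,0],24],[[60,0,-230],[0,0.9,0],24],[[65,0,-250],[0,1.05,0],24],[[65,0,-250],[0,1.2,0],24],[[65,0,-250],[0,1.35,0],24],[[65,0,-250],[0,1.5,0],24],[[65,0,-250],[0,1.65,0],24],[[65,0,-250],[0,1.8,0],24],[[65,0,-250],[0,1.957,0],24],[[65,0,-250],[0,1.957,0],24],[[65,0,-250],[0,1.957,0],24],[[65,0,-250],[0,1.957,0],24]]'
python3 - <<'E'
from h import *
loc(); o=bot.get_obs(); z=o["ee_pos"][2]
c=cam("wrist"); a=np.radians(-7)
def L(v): v=(np.array(v[:2])*1000-[623,-215.4]); return np.round([v[0]*np.cos(a)+v[1]*np.sin(a),-v[0]*np.sin(a)+v[1]*np.cos(a)],1)
for s,r in copper(c):
    print(s,rect(c,r,z+.003))
    x,y,w,h=s[:4]; print("top edge mid",L(ray(c,(x+w/2,y),z+.003)))
    for yy in (y+10,y+60,y+100): 
        xs=np.where(r[yy])[0]; print(L(ray(c,(xs.min(),yy),z+.003)),L(ray(c,(xs.max()+1,yy),z+.003)))
go(623,-215.4,174,-97)
E
```

```text
time: 52.25
ee_pos: [0.5593, -0.2065, 0.1736]
tcp_rot: [-89.8, 0.1, -96.8]
wrist_force: [-0.1, -0.1, -2.8]
opening: 0.0259
local [-64.3   1.1 173.6] F [-0.1 -0.1 -2.8]
[ 161    9   32  120 2553] [ 648.7 -187.    47.2   13.6  -15. ]
top edge mid [45.7 30.7]
[42.1 35.4] [42.1 25.3]
[23.3 36.9] [23.3 26.3]
[ 7.  39.9] [ 7.  26.8]
[  219   109    66   206 11706] [ 577.  -209.   107.1   30.2   -6.9]
top edge mid [7.1 0.4]
[ 2.8 15. ] [  2.8 -14.2]
[-19.9  15.2] [-19.8 -14.5]
[-39.6  15.3] [-39.5 -14.2]
[ 224  317   53   32 1507] [ 511.6 -200.6   29.    20.9   83.2]
top edge mid [-101.9    0.9]
[-108.5   15.4] [-108.4  -13.7]Traceback (most recent call last):
  File "<stdin>", line 9, in <module>
    return umr_minimum(a, axis, None, out, keepdims, initial, where)
ValueError: zero-size array to reduction operation minimum which has no identity
```

```bash
python3 -m inch '[[[0.4,0,30],[0,0,0],24],[[0.4,0,55],[0,0,0],24],[[0.4,0,64.4],[0,0,0],24],[[0.4,0,64.4],[0,0,0],24],[[0.4,40,64.4],[0,0,0],24],[[0.4,70,64.4],[0,0,0],24],[[0.4,85,64.4],[0,0,0],24],[[0.4,94,64.4],[0,0,0],24],[[0.4,97,64.4],[0,0,0],24],[[0.4,97,64.4],[0,0,0],24]]'
python3 -c 'from h import *; loc()'
python3 -m inch '[[[0,1.5,0],[0,0,0],24],[[0,3,0],[0,0,0],24],[[0,3,0],[0,0,0],24]]'
python3 -c 'from h import *; loc()'
```

```text
time: 53.3
ee_pos: [0.6241, -0.2148, 0.0783]
tcp_rot: [-89.6, 0.0, -96.9]
wrist_force: [0.8, 1.0, -2.2]
opening: 0.0261
local [ 1.   0.8 78.3] F [ 0.8  1.  -2.2]
time: 53.6
ee_pos: [0.6244, -0.2149, 0.0758]
tcp_rot: [-89.6, 0.0, -96.9]
wrist_force: [0.3, 0.5, -1.9]
opening: 0.0258
local [ 1.3  0.7 75.8] F [ 0.3  0.5 -1.9]
```

```bash
python3 -m inch '[[[0,1.5,-0.5],[0,0,0],24],[[0,3,-1],[0,0,0],24],[[0,3,-1],[0,0,0],24]]'
python3 -m inch '[[[0,1,0],[0,0,0],24],[[0,2,0],[0,0,0],24],[[0,2,0],[0,0,0],24]]'
python3 -c 'from h import *; loc()'
```

```text
time: 53.9
ee_pos: [0.6232, -0.2147, 0.0725]
tcp_rot: [-89.6, 0.0, -96.9]
wrist_force: [-0.4, -1.1, -1.6]
opening: 0.0259
time: 54.2
ee_pos: [0.6234, -0.2148, 0.0722]
tcp_rot: [-89.5, 0.0, -96.9]
wrist_force: [-3.7, 0.4, 9.0]
opening: 0.026
local [ 0.3  0.7 72.2] F [-3.7  0.4  9. ]
```

Seated at TCP 72.2. Release, check the lie, then close the hold-down.

```bash
cat >> h.py <<'E'
def former():
    """copper strip on former: edges in bender frame at z=.074"""
    c=cam("wrist"); a=np.radians(-7)
    def L(v): v=(np.array(v[:2])*1000-[623,-215.4]); return np.round([v[0]*np.cos(a)+v[1]*np.sin(a),-v[0]*np.sin(a)+v[1]*np.cos(a)],1)
    for d in bot.cut_out(c,"strip_a")[:4]:
        r=rect(c,d["region"],.074); print("strip",round(d["confidence"],2),np.round(d["box"]),L(r[:2]/1000),r[2:])
    for d in bot.cut_out(c,"hold_down_tip")[:1]:
        r=rect(c,d["region"],.0865); print("hold",round(d["confidence"],2),L(r[:2]/1000),r[2:])
E
python3 -m inch '[[[0,-1,0],[0,0,0],24],[[0,-1,0],[0,0,0],44],[[0,-1,0],[0,0,0],44],[[0,-1,0],[0,0,0],44],[[0,-20,0],[0,0,0],44],[[0,-60,0],[0,0,0],44],[[0,-90,0],[0,0,0],44],[[0,-90,-40],[0,0,0],44],[[0,-90,-40],[0,0,0],44],[[0,-90,-40],[0,0,0],44]]'
python3 -c 'from h import *; loc(); former()'
```

```text
time: 55.2
ee_pos: [0.5826, -0.2099, 0.1619]
tcp_rot: [-89.5, 0.0, -96.9]
wrist_force: [-0.1, -0.6, -0.1]
opening: 0.0438
local [-40.8   0.5 161.9] F [-0.1 -0.6 -0.1]
strip 0.92 [227.  43. 275. 232.] [0.5 0.4] [142.2  30.6  -6.9]
hold 0.95 [29.5 52.2] [ 76.9  22.  -11.9]
```

```bash
python3 -m inch '[[[-30,0,30],[0,0,0],0],[[-65,0,60],[0,0,0],0],[[-85,0,78],[0,0,0],0],[[-85,0,78],[0,0,0],0],[[-85,0,78],[0,0,0],0],[[-85,30,78],[0,0,0],0],[[-85,60,78],[0,0,0],0],[[-85,78,78],[0,0,0],0],[[-85,81,78],[0,0,0],0],[[-85,81,78],[0,0,0],0]]'
python3 -c 'from h import *; loc()'
```

```text
time: 56.35
ee_pos: [0.6713, -0.1357, 0.0815]
tcp_rot: [-89.6, 0.0, -96.9]
wrist_force: [-0.1, -0.9, -0.4]
opening: 0.0
local [38.2 85.  81.5] F [-0.1 -0.9 -0.4]
```

```bash
python3 -m inch '[[[8,2,0],[0,0,0],0],[[17,2,2],[0,0,0],0],[[25,2,4],[0,0,0],0],[[33,2,4],[0,0,0],0],[[41,2,4],[0,0,0],0],[[47,2,2],[0,0,0],0],[[52,2,0],[0,0,0],0],[[57,2,-3],[0,0,0],0],[[61,2,-5],[0,0,0],0],[[64,2,-9],[0,0,0],0],[[67,2,-12],[0,0,0],0],[[68,2,-16],[0,0,0],0],[[68,2,-19],[0,0,0],0],[[68,2,-20.5],[0,0,0],0],[[68,2,-20.5],[0,0,0],0]]'
python3 -c 'from h import *; loc()'
python3 -m inch '[[[0,0,14],[0,0,0],0],[[0,-40,14],[0,0,0],0],[[0,-50,14],[0,0,0],0],[[10,-50,-30],[0,0,0],0],[[16.5,-50,-70],[0,0,0],0],[[16.5,-50,-89],[0,0,0],0],[[16.5,-50,-89],[0,0,0],0],[[16.5,-20,-89],[0,0,0],0],[[16.5,-5,-89],[0,0,0],0],[[16.5,-3,-89],[0,0,0],0],[[16.5,-3,-89],[0,0,0],0]]'
python3 -c 'from h import *; loc()'
```

```text
time: 57.85
ee_pos: [0.6444, -0.2015, 0.0797]
tcp_rot: [-89.3, -0.1, -96.9]
wrist_force: [10.6, -4.0, -4.4]
opening: 0.0004
local [19.6 16.4 79.7] F [10.6 -4.  -4.4]
time: 58.95
ee_pos: [0.554, -0.2071, 0.0813]
tcp_rot: [-89.4, -0.1, -96.9]
wrist_force: [0.4, -0.9, 0.5]
opening: 0.0002
local [-69.5  -0.1  81.3] F [ 0.4 -0.9  0.5]
```

```bash
python3 -m inch '[[[0,6,0],[0,0,0],0],[[0,11,0],[0,0,0],0],[[0,15,0],[0,0,0],0],[[0,18,0.5],[0,0,0],0],[[0,21,1.5],[0,0,0],0],[[0,24,3],[0,0,0],0],[[0,27,5.5],[0,0,0],0],[[0,30,8.5],[0,0,0],0],[[0,32,11],[0,0,0],0],[[0,34,14],[0,0,0],0],[[0,36,17],[0,0,0],0]]'
python3 -m inch '[[[0,2,1],[0,0,0],0],[[0,4,2],[0,0,0],0],[[0,4,3],[0,0,0],0],[[0,4,3.5],[0,0,0],0],[[0,4,3.5],[0,0,0],0]]'
python3 -m inch '[[[0,0,1.5],[0,0,0],0],[[0,0,2.5],[0,0,0],0],[[0,0,2.5],[0,0,0],0]]'
python3 -c 'from h import *; loc()'
python3 -m inch '[[[0,0,-30],[0,0,0],0],[[0,0,-60],[0,0,0],0],[[0,-50,-90],[0,0,0],0],[[0,-92,-90],[0,0,0],0],[[0,-92,-90],[0,0,0],0],[[0,-92,-90],[0,0,0],0]]'
python3 -c 'from h import *; loc()'
```

```text
time: 60.05
ee_pos: [0.5708, -0.2093, 0.0465]
tcp_rot: [-89.4, -0.1, -96.9]
wrist_force: [-8.2, 1.0, 8.7]
opening: 0.0003
time: 60.55
ee_pos: [0.5733, -0.2097, 0.0427]
tcp_rot: [-89.5, -0.1, -96.9]
wrist_force: [-7.3, 1.1, 5.2]
opening: 0.0002
time: 60.85
ee_pos: [0.5742, -0.21, 0.0428]
tcp_rot: [-89.7, -0.1, -97.0]
wrist_force: [-9.5, 0.4, 5.7]
opening: 0.0001
local [-49.1  -0.5  42.8] F [-9.5  0.4  5.7]
time: 61.45
ee_pos: [0.4852, -0.1992, 0.1362]
tcp_rot: [-89.5, -0.2, -97.0]
wrist_force: [-0.0, 0.8, -1.1]
opening: -0.0003
local [-138.7   -0.7  136.2] F [-0.   0.8 -1.1]
```

```bash
python3 -m inch '[[[-10,10,50],[0,0,0],0],[[-10,20,95],[0,0,0],0],[[-10,40,109],[0,0,0],0],[[-10,52,109],[0,0,0],0],[[-10,55,109],[0,0,0],0],[[-10,55,120],[0,0,0],0],[[-6,55,131],[0,0,0],0],[[-4,55,143],[0,0,0],0],[[-5,55,153],[0,0,0],0],[[-9,55,163],[0,0,0],0],[[-15,55,171],[0,0,0],0],[[-21,55,177],[0,0,0],0],[[-28,55,182],[0,0,0],0],[[-33,55,184],[0,0,0],0],[[-36,55,184],[0,0,0],0],[[-36,55,184],[0,0,0],0],[[-25,55,180],[0,0,0],0],[[-15,20,170],[0,0,0],0],[[0,-40,140],[0,0,0],0],[[0,-60,79],[0,0,0],44]]'
python3 -m inch '[[[0,0,0],[0,-0.5,0],44],[[0,0,0],[0,-1,0],44],[[0,0,0],[0,-1,0],44],[[0,0,0],[0,-1,0],44],[[0,0,0],[0,-1.6,0],44],[[0,0,0],[0,-1.6,0],44],[[0,0,0],[0,-1.6,0],44],[[0,0,0],[0,-1.6,0],44],[[0,0,0],[0,-1.6,0],44],[[0,0,0],[0,-1.6,0],44],[[0,0,0],[0,-1.6,0],44],[[0,0,0],[0,-1.6,0],44]]'
python3 -m inch '[[[0,0,0],[0,-0.5,0],44],[[0,0,0],[0,-1,0],44],[[0,0,0],[0,-1,0],44],[[0,0,0],[0,-1,0],44],[[0,0,0],[0,-1.54,0],44],[[0,0,0],[0,-1.54,0],44],[[0,0,0],[0,-1.54,0],44],[[0,0,0],[0,-1.54,0],44],[[0,0,0],[0,-1.54,0],44],[[0,0,0],[0,-1.54,0],44],[[0,0,0],[0,-1.54,0],44],[[0,0,0],[0,-1.54,0],44]]'
python3 -c 'from h import *; loc(); former(); go(623,-215.4,64,83)'
```

```text
time: 63.45
ee_pos: [0.5887, -0.212, 0.1864]
tcp_rot: [-89.3, -0.2, -97.0]
wrist_force: [0.0, -0.4, 0.8]
opening: 0.0137
time: 64.65
ee_pos: [0.5882, -0.2127, 0.1865]
tcp_rot: [-90.2, -0.7, -5.3]
wrist_force: [-0.1, -0.3, 0.2]
opening: 0.0439
time: 65.85
ee_pos: [0.5878, -0.2132, 0.1865]
tcp_rot: [-90.7, 0.2, 82.8]
wrist_force: [0.4, 0.2, -0.0]
opening: 0.0442
local [-35.2  -2.1 186.5] F [ 0.4  0.2 -0. ]
strip 0.78 [235. 171. 274. 292.] [11.2  0.6] [120.   30.6  -7. ]
hold 0.59 [ 0.8 55.1] [29.8 20.9 27.4]
now [ 588.  -213.   186.5] [-90.7   0.2  82.8] F [0.2 0.2 0.2] open 44.4 t 66.0 q [-20.  14.  15.  91.  -0. -13.]
shift [  2.5 122.9 -33.6] rot [ 0.012 -0.004 -0.004] rows 1 3
```

```bash
python3 -m inch '[[[2.7,30,-33.5],[0.012,0,0],44],[[2.7,60,-33.5],[0.012,0,0],44],[[2.7,90,-33.5],[0.012,0,0],44],[[2.7,110,-33.5],[0.012,0,0],44],[[2.7,118,-33.5],[0.012,0,0],44],[[2.7,122,-33.5],[0.012,0,0],44],[[2.7,122.5,-33.5],[0.012,0,0],44],[[2.7,122.5,-33.5],[0.012,0,0],44]]'
python3 -m inch '[[[0,0,0],[0,0,0],30],[[0,0,0],[0,0,0],24],[[0,0,0],[0,0,0],24],[[0,0,0],[0,0,0],24],[[0,0,0],[0,0,0],24]]' 60
python3 -c 'from h import *; loc()'
python3 -m inch '[[[0,-20,0],[0,0,0],24],[[0,-60,0],[0,0,0],24],[[0,-100,20],[0,0,0],24],[[0,-105,60],[0,0,0],24],[[0,-105,60],[0,0.5,0],24],[[0,-105,60],[0,1,0],24],[[0,-105,60],[0,1,0],24],[[0,-105,60],[0,1,0],24],[[0,-105,60],[0,1.5,0],24],[[0,-105,60],[0,1.5,0],24],[[0,-105,60],[0,1.5,0],24],[[0,-105,60],[0,1.5,0],24],[[0,-105,60],[0,1.5,0],24]]'
python3 -m inch '[[[0,0,0],[0,0.5,0],24],[[0,0,0],[0,1,0],24],[[0,0,0],[0,1,0],24],[[0,0,0],[0,1,0],24],[[0,0,0],[0,1.64,0],24],[[0,0,0],[0,1.64,0],24],[[0,0,0],[0,1.64,0],24],[[0,0,0],[0,1.64,0],24],[[0,0,0],[0,1.64,0],24],[[0,0,0],[0,1.64,0],24],[[0,0,0],[0,1.64,0],24],[[0,0,0],[0,1.64,0],24],[[0,0,0],[0,1.64,0],24],[[0,0,0],[0,1.64,0],24]]'
python3 -c 'from h import *; loc(); go(622,-215,173,-97)'
```

```text
time: 66.8
ee_pos: [0.6235, -0.2154, 0.0658]
tcp_rot: [-90.1, 0.2, 82.7]
wrist_force: [1.1, -0.3, 0.2]
opening: 0.0439
time: 67.3
ee_pos: [0.624, -0.2157, 0.0674]
tcp_rot: [-90.2, 0.3, 82.7]
wrist_force: [-1.0, 0.8, 6.5]
opening: 0.0278
local [ 1.1 -0.2 67.4] F [-1.   0.8  6.5]
time: 68.6
ee_pos: [0.5642, -0.2075, 0.1722]
tcp_rot: [-90.3, -0.1, 5.0]
wrist_force: [-0.1, -0.5, -2.3]
opening: 0.0278
time: 70.0
ee_pos: [0.5641, -0.2075, 0.1722]
tcp_rot: [-89.8, -0.3, -88.7]
wrist_force: [0.6, -0.5, -1.4]
opening: 0.0277
local [-59.4   0.7 172.2] F [ 0.6 -0.5 -1.4]
now [ 564.1 -207.5  172.2] [-89.8  -0.3 -88.7] F [ 0.6 -0.5 -1.4] open 27.7 t 70.0 q [-20.  11.  10.  89.  -0. 159.]
shift [ 8.8 -0.6 57.7] rot [-0.003  0.144  0.005] rows 1 2
```

```bash
python3 -m inch '[[[6,0,25],[-0.003,0.144,0.005],24],[[8.8,0,45],[-0.003,0.144,0.005],24],[[8.8,0,57],[-0.003,0.144,0.005],24],[[8.8,0,57],[-0.003,0.144,0.005],24],[[8.8,0,57],[-0.003,0.144,0.005],24]]'
python3 - <<'E'
from h import *
loc(); o=bot.get_obs(); z=o["ee_pos"][2]; c=cam("wrist"); save(c,"w17.png"); a=np.radians(-7)
def L(v): v=(np.array(v[:2])*1000-[623,-215.4]); return np.round([v[0]*np.cos(a)+v[1]*np.sin(a),-v[0]*np.sin(a)+v[1]*np.cos(a)],1)
old=cv2.imread("pics/w12.png"); 
for d in bot.cut_out(c,"strip_a")[:2]:
    print(round(d["confidence"],2),d["box"])
    r=d["region"]
    for yy in(220,280): xs=np.where(r[yy])[0]; print(L(ray(c,(xs.min(),yy),z+.006)),L(ray(c,(xs.max()+1,yy),z+.006)))
f=c["frame"].astype(int).sum(2)[:,235:267].mean(1)
print("kerf rows",[(i,int(f[i])) for i in range(155,330) if f[i]<f[i-3]-25 and f[i]<f[i+3]-25])
g=cv2.resize(old,(512,384)).astype(int).sum(2)[:,235:267].mean(1)
print("old",[(i,int(g[i])) for i in range(155,330) if g[i]<g[i-3]-25 and g[i]<g[i+3]-25])
for i in(186,312): print(L(ray(c,(251,i),z+.006)))
E
```

```text
time: 70.5
ee_pos: [0.621, -0.215, 0.172]
tcp_rot: [-90.0, 0.0, -96.9]
wrist_force: [-0.1, -0.0, -2.0]
opening: 0.028
local [ -2.    0.2 172. ] F [-0.1 -0.  -2. ]
0.84 [214.8, 160.8, 282.6, 347.6]
[18.3 14.7] [ 18.3 -14.5]
[-14.7  13.6] [-14.7 -14.5]
0.35 [0.0, 314.6, 30.4, 374.2]Traceback (most recent call last):
  File "<stdin>", line 8, in <module>
    return umr_minimum(a, axis, None, out, keepdims, initial, where)
ValueError: zero-size array to reduction operation minimum which has no identity
```

```bash
python3 - <<'E'
from h import *
c=cam("wrist"); o=bot.get_obs(); z=o["ee_pos"][2]; a=np.radians(-7)
def L(v): v=(np.array(v[:2])*1000-[623,-215.4]); return np.round([v[0]*np.cos(a)+v[1]*np.sin(a),-v[0]*np.sin(a)+v[1]*np.cos(a)],1)
f=c["frame"].astype(int).sum(2)[:,240:262].mean(1)
for lo,hi in((165,205),(300,330)):
    i=lo+int(np.argmin(f[lo:hi])); print(i,f[lo:hi].astype(int)[::2],L(ray(c,(251,i),z+.006)))
E
python3 -m inch '[[[0,0,1],[0,0,0],24],[[0,40,1],[0,0,0],24],[[0,70,1],[0,0,0],24],[[0,85,1],[0,0,0],24],[[0,95,1],[0,0,0],24],[[0,99,1],[0,0,0],24],[[0,101,1],[0,0,0],24],[[0,101,1],[0,0,0],24]]'
python3 -c 'from h import *; loc()'
```

```text
191 [389 297 294 392 390 387 394 271 423 484 559 538 470 212 372 481 478 480
 478 478] [32.6 -0.3]
322 [465 465 467 465 466 465 464 464 469 194 474 176 483 468 464] [-40.7  -0.3]
time: 71.45
ee_pos: [0.6223, -0.2153, 0.0728]
tcp_rot: [-89.9, -0.0, -97.0]
wrist_force: [0.3, 1.2, -2.2]
opening: 0.0278
local [-0.7 -0.  72.8] F [ 0.3  1.2 -2.2]
```

```bash
python3 -m inch '[[[0,0,1.5],[0,0,0],24],[[0,2,1.5],[0,0,0],24],[[0,4,1.5],[0,0,0],24],[[0,5.5,1.5],[0,0,0],24],[[0,5.5,1.5],[0,0,0],24]]'
python3 -c 'from h import *; loc()'
```

```text
time: 71.95
ee_pos: [0.6239, -0.2155, 0.0675]
tcp_rot: [-89.9, -0.0, -97.0]
wrist_force: [-0.1, -0.6, 0.9]
opening: 0.0278
local [ 0.9 -0.  67.5] F [-0.1 -0.6  0.9]
```

Just touching at 67.5 (where it was gripped). Release, check.

```bash
python3 -m inch '[[[0,0.5,0],[0,0,0],24],[[0,0.5,0],[0,0,0],44],[[0,0,0],[0,0,0],44],[[0,0,0],[0,0,0],44],[[0,0,0],[0,0,0],44],[[0,-20,0],[0,0,0],44],[[0,-60,0],[0,0,0],44],[[0,-95,-20],[0,0,0],44],[[0,-95,-40],[0,0,0],44],[[0,-95,-40],[0,0,0],44],[[0,-95,-40],[0,0,0],44]]'
python3 - <<'E'
from h import *
loc(); former()
c=cam("wrist"); a=np.radians(-7)
def W(x,y,zz): return np.array([.623+(x*np.cos(a)-y*np.sin(a))/1000,-.2154+(x*np.sin(a)+y*np.cos(a))/1000,zz])
for x in(39.5,-71.5): print(x,proj(c,W(x,0,.074)))
E
```

```text
time: 73.05
ee_pos: [0.584, -0.2107, 0.1623]
tcp_rot: [-89.9, -0.0, -97.0]
wrist_force: [-0.4, 0.8, -0.7]
opening: 0.044
local [-3.920e+01 -1.000e-01  1.623e+02] F [-0.4  0.8 -0.7]
strip 0.71 [227.  91. 272. 233.] [-14.6  -0.2] [110.7  29.9  -6.8]
hold 0.75 [29.1 52.2] [ 77.6  22.1 -12.1]
39.5 [250.53737044  93.88676877]
-71.5 [250.5727069  236.31771146]
```

```bash
python3 -m inch '[[[-30,0,30],[0,0,0],0],[[-65,0,60],[0,0,0],0],[[-85,0,77],[0,0,0],0],[[-85,0,77],[0,0,0],0],[[-85,0,77],[0,0,0],0],[[-85,30,77],[0,0,0],0],[[-85,60,77],[0,0,0],0],[[-85,78,77],[0,0,0],0],[[-85,81,77],[0,0,0],0],[[-85,81,77],[0,0,0],0]]'
python3 -c 'from h import *; loc()'
python3 -m inch '[[[8,1,0],[0,0,0],0],[[17,1,2],[0,0,0],0],[[25,1,4],[0,0,0],0],[[33,1,4],[0,0,0],0],[[41,1,4],[0,0,0],0],[[47,1,2],[0,0,0],0],[[52,1,0],[0,0,0],0],[[57,1,-3],[0,0,0],0],[[61,1,-5],[0,0,0],0],[[64,1,-9],[0,0,0],0],[[67,1,-12],[0,0,0],0],[[68,1,-16],[0,0,0],0],[[68,1,-19],[0,0,0],0],[[68,1,-20.5],[0,0,0],0],[[68,1,-20.5],[0,0,0],0]]'
python3 -c 'from h import *; loc()'
```

```text
time: 74.25
ee_pos: [0.6704, -0.1363, 0.0806]
tcp_rot: [-90.0, 0.0, -97.0]
wrist_force: [0.9, -0.3, 0.4]
opening: 0.0
local [37.4 84.3 80.6] F [ 0.9 -0.3  0.4]
time: 75.75
ee_pos: [0.6442, -0.2021, 0.0799]
tcp_rot: [-89.6, -0.1, -97.0]
wrist_force: [15.9, -4.6, -5.2]
opening: 0.0002
local [19.4 15.8 79.9] F [15.9 -4.6 -5.2]
```

```bash
python3 -m inch '[[[0,0,14],[0,0,0],0],[[0,-40,14],[0,0,0],0],[[0,-50,14],[0,0,0],0],[[10,-50,-30],[0,0,0],0],[[16,-50,-70],[0,0,0],0],[[16,-50,-89],[0,0,0],0],[[16,-50,-88],[0,0,0],0],[[16,-20,-88],[0,0,0],0],[[16,-5,-88],[0,0,0],0],[[16,-3,-88],[0,0,0],0],[[16,-3,-88],[0,0,0],0]]'
python3 -c 'from h import *; loc()'
python3 -m inch '[[[0,6,0],[0,0,0],0],[[0,11,0],[0,0,0],0],[[0,15,0],[0,0,0],0],[[0,18,0.5],[0,0,0],0],[[0,21,1.5],[0,0,0],0],[[0,24,3],[0,0,0],0],[[0,27,5.5],[0,0,0],0],[[0,30,8.5],[0,0,0],0],[[0,32,11],[0,0,0],0],[[0,34,14],[0,0,0],0],[[0,36,17],[0,0,0],0]]'
python3 -m inch '[[[0,2,1],[0,0,0],0],[[0,4,2],[0,0,0],0],[[0,4,3],[0,0,0],0],[[0,4,3.5],[0,0,0],0],[[0,4,3.5],[0,0,0],0]]'
python3 -m inch '[[[0,0,1.5],[0,0,0],0],[[0,0,2.5],[0,0,0],0],[[0,0,3],[0,0,0],0],[[0,0,3],[0,0,0],0]]'
python3 -c 'from h import *; loc()'
python3 -m inch '[[[0,0,-30],[0,0,0],0],[[0,0,-60],[0,0,0],0],[[0,-50,-90],[0,0,0],0],[[0,-92,-90],[0,0,0],0],[[0,-92,-90],[0,0,0],0],[[0,-92,-90],[0,0,0],0]]'
python3 -c 'from h import *; loc(); former()'
```

```text
time: 76.85
ee_pos: [0.5549, -0.2071, 0.082]
tcp_rot: [-89.7, -0.1, -97.0]
wrist_force: [0.0, -0.1, -0.2]
opening: -0.0002
local [-68.6  -0.1  82. ] F [ 0.  -0.1 -0.2]
time: 77.95
ee_pos: [0.5713, -0.2093, 0.0471]
tcp_rot: [-89.8, -0.1, -97.0]
wrist_force: [-8.9, 0.7, 9.8]
opening: 0.0003
time: 78.45
ee_pos: [0.5734, -0.2096, 0.0433]
tcp_rot: [-89.9, -0.1, -97.0]
wrist_force: [-8.4, 1.3, 6.8]
opening: -0.0002
time: 78.85
ee_pos: [0.5748, -0.2098, 0.0434]
tcp_rot: [-90.1, -0.1, -97.0]
wrist_force: [-10.2, 0.9, 6.2]
opening: 0.0002
local [-48.5  -0.3  43.4] F [-10.2   0.9   6.2]
time: 79.45
ee_pos: [0.4865, -0.199, 0.1373]
tcp_rot: [-89.9, -0.1, -97.1]
wrist_force: [-0.1, -0.1, -0.4]
opening: 0.0
local [-137.5   -0.4  137.3] F [-0.1 -0.1 -0.4]
strip 0.79 [221.   0. 276.  67.] [-24.6  -0.3] [36.  29.8 -6.5]
hold 0.59 [-10.9  52.9] [12.1  1.9 82.9]
```

```bash
python3 -m inch '[[[-10,10,50],[0,0,0],0],[[-10,20,95],[0,0,0],0],[[-10,40,108],[0,0,0],0],[[-10,52,108],[0,0,0],0],[[-10,55,108],[0,0,0],0],[[-10,55,119],[0,0,0],0],[[-6,55,130],[0,0,0],0],[[-4,55,142],[0,0,0],0],[[-5,55,152],[0,0,0],0],[[-9,55,162],[0,0,0],0],[[-15,55,170],[0,0,0],0],[[-21,55,176],[0,0,0],0],[[-28,55,181],[0,0,0],0],[[-33,55,183],[0,0,0],0],[[-36,55,183],[0,0,0],0],[[-36,55,183],[0,0,0],0],[[-25,55,179],[0,0,0],0],[[-15,20,169],[0,0,0],0],[[0,-40,139],[0,0,0],0],[[0,-60,78],[0,0,0],44]]'
python3 -m inch '[[[0,0,0],[0,-0.5,0],44],[[0,0,0],[0,-1,0],44],[[0,0,0],[0,-1,0],44],[[0,0,0],[0,-1,0],44],[[0,0,0],[0,-1.6,0],44],[[0,0,0],[0,-1.6,0],44],[[0,0,0],[0,-1.6,0],44],[[0,0,0],[0,-1.6,0],44],[[0,0,0],[0,-1.6,0],44],[[0,0,0],[0,-1.6,0],44],[[0,0,0],[0,-1.6,0],44],[[0,0,0],[0,-1.6,0],44]]'
python3 -m inch '[[[0,0,0],[0,-0.5,0],44],[[0,0,0],[0,-1,0],44],[[0,0,0],[0,-1,0],44],[[0,0,0],[0,-1,0],44],[[0,0,0],[0,-1.54,0],44],[[0,0,0],[0,-1.54,0],44],[[0,0,0],[0,-1.54,0],44],[[0,0,0],[0,-1.54,0],44],[[0,0,0],[0,-1.54,0],44],[[0,0,0],[0,-1.54,0],44],[[0,0,0],[0,-1.54,0],44],[[0,0,0],[0,-1.54,0],44]]'
python3 -c 'from h import *; loc(); former()'
```

```text
time: 81.6
ee_pos: [0.589, -0.2103, 0.183]
tcp_rot: [-90.0, -0.1, -97.0]
wrist_force: [1.1, -0.5, 1.6]
opening: 0.0133
time: 82.8
ee_pos: [0.589, -0.2101, 0.1829]
tcp_rot: [-90.1, 0.1, -5.3]
wrist_force: [-0.6, 0.2, -0.6]
opening: 0.0438
time: 84.0
ee_pos: [0.589, -0.2099, 0.1827]
tcp_rot: [-89.9, 0.1, 82.8]
wrist_force: [0.1, -1.2, 0.3]
opening: 0.0442
local [-34.4   1.4 182.7] F [ 0.1 -1.2  0.3]
strip 0.8 [230. 173. 269. 269.] [-3.9 -0.3] [88.1 30.8 -5.9]
hold 0.72 [-1.4 55. ] [24.5 20.3 41.7]
```

```bash
python3 -m inch '[[[-1.7,30,-34],[0,0,0],44],[[-1.7,60,-34],[0,0,0],44],[[-1.7,90,-34],[0,0,0],44],[[-1.7,108,-34],[0,0,0],44],[[-1.7,115,-34],[0,0,0],44],[[-1.7,118.5,-34],[0,0,0],44],[[-1.7,118.5,-34],[0,0,0],44],[[-1.7,118.5,-34],[0,0,0],44]]'
python3 -m inch '[[[0,0,0],[0,0,0],30],[[0,0,0],[0,0,0],24],[[0,0,0],[0,0,0],24],[[0,0,0],[0,0,0],24],[[0,0,0],[0,0,0],24]]' 60
python3 -c 'from h import *; loc()'
python3 -m inch '[[[0,-20,0],[0,0,0],24],[[0,-60,0],[0,0,0],24],[[0,-110,20],[0,0,0],24],[[0,-140,100],[0,0,0],24],[[0,-140,150],[0,0,0],24],[[0,-140,150],[0,0,0],24],[[0,-140,150],[0,0,0],24],[[0,-140,150],[0,0,0],24]]'
python3 -c 'from h import *; go(500,20,232,83)'
```

```text
time: 84.95
ee_pos: [0.623, -0.2163, 0.0657]
tcp_rot: [-90.1, 0.1, 82.8]
wrist_force: [-0.3, 0.6, 1.1]
opening: 0.0437
time: 85.45
ee_pos: [0.6236, -0.2165, 0.0673]
tcp_rot: [-90.2, 0.1, 82.8]
wrist_force: [-2.0, 0.3, 6.2]
opening: 0.0276
local [ 0.7 -1.  67.3] F [-2.   0.3  6.2]
time: 86.25
ee_pos: [0.4742, -0.1974, 0.2076]
tcp_rot: [-90.3, 0.2, 82.7]
wrist_force: [0.7, 0.0, -2.0]
opening: 0.0278
now [ 474.2 -197.4  207.6] [-90.3   0.2  82.7] F [ 0.7  0.  -2. ] open 27.8 t 86.2 q [-23.  -1.   2.  92.  -0. -15.]
shift [218.8 -25.    1.7] rot [ 0.005 -0.004 -0.003] rows 1 5
```

```bash
python3 -m inch '[[[50,-20,15],[0,0,0],24],[[100,-25,30],[0,0,0],24],[[150,-25,45],[0,0,0],24],[[200,-25,60],[0,0,0],24],[[221,-25,60],[0,0,0],24],[[221,-25,60],[0,0,0],24],[[221,-25,60],[0,0,0],24]]'
python3 - <<'E'
from h import *
c=cam("wrist"); save(c,"w18.png"); o=bot.get_obs(); z=o["ee_pos"][2]
for d in bot.cut_out(c,"mould")[:2]: print(round(d["confidence"],2),np.round(d["box"]),rect(c,d["region"],.05))
for d in bot.cut_out(c,"strip_a")[:4]: print("s",round(d["confidence"],2),np.round(d["box"]),rect(c,d["region"],.056))
g=cv2.cvtColor(c["frame"],cv2.COLOR_RGB2HSV)
m=((g[:,:,1]<60)&(g[:,:,2]>170)).astype(np.uint8)
n,l,s,ce=cv2.connectedComponentsWithStats(m)
for i in range(1,n):
    if s[i,4]>300: print("white",s[i],rect(c,l==i,.05))
for s,r in copper(c): print("cu",s,rect(c,r,.056))
# own clip rows profile
f=c["frame"].astype(int).sum(2)[:,244:258].mean(1)
for lo,hi in((170,205),(300,330)): print(lo,f[lo:hi].astype(int).tolist())
a=np.radians(2.5)
def M(x,y,z): return [ (434.9+x*np.cos(a)-y*np.sin(a))/1000,(183.4+x*np.sin(a)+y*np.cos(a))/1000,z]
for p in((-40,-94),(40,-94),(-40,94),(40,94)): print(p,np.round(proj(c,M(*p,.05))))
for p in((-39.5,-15),(39.5,-15),(-39.5,15),(39.5,15)): print("mid",p,np.round(proj(c,M(*p,.056)),1))
go(437,123.5,130,92.5)
E
```

```text
time: 86.95
ee_pos: [0.4431, 0.0303, 0.2312]
tcp_rot: [-90.2, 0.2, 82.9]
wrist_force: [-0.1, -0.8, -1.9]
opening: 0.0277
0.64 [297.  88. 488. 195.] [434.5 156.5 143.8  84.6 -87.4]
s 0.75 [426.  94. 477. 177.] [429.9 234.2  85.4  48.5   2.7]
s 0.6 [217. 161. 284. 323.] [535.4  17.6 203.9  71.7  -6.8]
white [ 472   91   17   77 1026] [430.2 269.7  77.5  14.8   3.1]
white [414 101  26  41 823] [413.3 214.7  37.8  25.7   3. ]
white [ 304  112   81   83 4409] [437.6 131.2  78.9  77.7 -87.1]
white [414 139  26  38 734] [452.8 216.7  38.1  26.    3.3]
cu [ 425   93   50   83 2529] [430.  234.7  83.9  47.6   2.7]
cu [ 370  104   46   81 2439] [432.7 178.8  82.3  42.1   3.5]
cu [221 165  60  16 845] [443.5  29.2  63.   16.3  82.9]
cu [ 218  183   66  141 8058] [545.   16.7 181.8  70.4  -7. ]
170 [149, 167, 238, 264, 264, 262, 263, 260, 265, 264, 264, 231, 167, 238, 294, 304, 334, 382, 440, 480, 500, 517, 575, 294, 230, 333, 521, 506, 507, 509, 506, 507, 507, 506, 510]
300 [544, 545, 544, 545, 546, 547, 546, 548, 548, 546, 548, 548, 547, 549, 549, 549, 549, 555, 559, 298, 296, 425, 566, 509, 582, 583, 589, 598, 601, 607]
(-40, -94) [302. 123.]
(40, -94) [310. 196.]
(-40, 94) [490.  90.]
(40, 94) [485. 168.]
mid (-39.5, -15) [381.5 109.9]
mid (39.5, -15) [384.6 185.1]
mid (-39.5, 15) [412.1 104.7]
mid (39.5, 15) [412.9 180.6]
now [442.9  28.8 231.4] [-90.3   0.2  82.7] F [-0.3  0.1 -3.1] open 27.6 t 87.1 q [  4. -10.  -4.  95.  -0.  11.]
shift [ 93.5 101.   18.3] rot [ 0.004 -0.171 -0.003] rows 2 3
```

```bash
python3 - <<'E'
import cv2,numpy as np
for n,s in(("w15",1.5),("w16",1.5),("w18",1)):
    im=cv2.imread(f"pics/{n}.png"); im=cv2.resize(im,(512,384),interpolation=cv2.INTER_AREA)
    f=im.astype(int).sum(2)[:,244:258].mean(1); print(n,f[156:200].astype(int).tolist(),f[308:328].astype(int).tolist())
    hsv=cv2.cvtColor(im,cv2.COLOR_BGR2HSV); m=(hsv[:,:,0]<14)&(hsv[:,:,1]>100)&(hsv[:,:,2]>100)
    for r in(220,260,300):
        xs=np.where(m[r,200:300])[0]+200; print(r,xs.min(),xs.max())
E
python3 - <<'E'
from h import *
c=cam("wrist");o=bot.get_obs();z=o["ee_pos"][2]
for r in(190,191,193.5,316.5,320): print(r,np.round((ray(c,(251,r),z+.006)-o["ee_pos"])*1000,1))
E
```

```text
w15 [737, 738, 746, 732, 518, 268, 259, 267, 236, 192, 182, 193, 247, 267, 265, 267, 265, 266, 263, 263, 267, 257, 185, 216, 277, 296, 318, 347, 398, 444, 469, 488, 503, 357, 222, 255, 433, 486, 482, 480, 480, 480, 483, 482] [518, 517, 520, 519, 521, 520, 536, 500, 199, 273, 452, 524, 485, 523, 503, 487, 478, 486, 475, 469]
220 220 282
260 223 278
300 223 279
w16 [341, 339, 348, 367, 310, 209, 206, 210, 174, 135, 127, 144, 193, 211, 212, 211, 214, 213, 213, 214, 219, 207, 143, 203, 232, 244, 263, 295, 341, 380, 408, 428, 444, 306, 186, 216, 372, 429, 424, 422, 422, 423, 422, 423] [453, 453, 453, 453, 452, 454, 469, 432, 156, 220, 382, 457, 392, 296, 455, 518, 520, 500, 316, 246]
220 220 281
260 224 278
300 222 279
w18 [461, 461, 463, 487, 493, 487, 488, 524, 465, 238, 259, 265, 238, 165, 149, 167, 238, 264, 264, 262, 263, 260, 265, 264, 264, 231, 167, 238, 294, 304, 334, 382, 440, 480, 500, 517, 575, 294, 230, 333, 521, 506, 507, 509] [548, 546, 548, 548, 547, 549, 549, 549, 549, 555, 559, 298, 296, 425, 566, 509, 582, 583, 589, 598]
220 220 282
260 223 278
300 223 279
190 [-35.2   4.5   6. ]
191 [-34.7   4.4   6. ]
193.5 [-33.5   4.3   6. ]
316.5 [34.6 -4.5  6. ]
320 [36.8 -4.8  6. ]
```

```bash
python3 -m inch '[[[40,0,8],[0.004,-0.171,-0.003],24],[[80,0,16],[0.004,-0.171,-0.003],24],[[93.8,0,19],[0.004,-0.171,-0.003],24],[[93.8,0,19],[0.004,-0.171,-0.003],24],[[93.8,50,19],[0.004,-0.171,-0.003],24],[[93.8,90,19],[0.004,-0.171,-0.003],24],[[93.8,100,19],[0.004,-0.171,-0.003],24],[[93.8,100,19],[0.004,-0.171,-0.003],24],[[93.8,100,19],[0.004,-0.171,-0.003],24]]'
python3 - <<'E'
from h import *
go(436,124.2,130,92.5); c=cam("wrist"); save(c,"w19.png")
g=cv2.cvtColor(c["frame"],cv2.COLOR_RGB2HSV)
m=((g[:,:,1]<60)&(g[:,:,2]>170)).astype(np.uint8)
n,l,s,ce=cv2.connectedComponentsWithStats(m)
for i in range(1,n):
    if s[i,4]>200: print("white",s[i],rect(c,l==i,.05))
for s,r in copper(c): print("cu",s,rect(c,r,.056))
a=np.radians(2.5)
def M(x,y,z): return [ (434.9+x*np.cos(a)-y*np.sin(a))/1000,(183.4+x*np.sin(a)+y*np.cos(a))/1000,z]
for p in((-40,-94),(40,-94),(-40,-80),(-40,94),(40,94)): print(p,np.round(proj(c,M(*p,.05))))
E
```

```text
time: 88.05
ee_pos: [0.4373, 0.1234, 0.1331]
tcp_rot: [-90.1, -0.0, 92.4]
wrist_force: [-0.8, 0.1, -2.5]
opening: 0.0278
now [437.3 123.4 133.1] [-90.1  -0.   92.4] F [-0.8  0.1 -2.5] open 27.8 t 88.0 q [ 16.  -9. -14.  85.  -0.  13.]
shift [0.9 3.1 1.2] rot [ 0.002 -0.002  0.   ] rows 1 1
white [ 425  149   35   96 1781] [429.9 269.5  77.4  15.8   3.2]
white [ 282  151   32   49 1154] [416.  157.7  37.3  23.4   2.4]
white [ 353  150   40   50 1491] [413.2 214.4  38.   27.3   2.8]
white [209 152  27  85 842] [434.5 100.5  68.2  19.4   0. ]
white [ 350  201   38   44 1243] [452.3 216.2  36.8  27.    2.4]
white [282 202  30  44 931] [455.6 160.1  36.9  22.8   4.1]
cu [ 377  142   63  108 4405] [429.  236.3  84.6  44.5   2.4]
cu [ 306  144   52  105 4257] [431.5 181.8  82.8  36.4   3.2]
cu [222 165  59  17 840] [414.  122.3  42.8  12.  -87.6]
cu [ 219  183   64  141 8039] [484.2 125.1 125.3  48.4   2.3]
(-40, -94) [205. 149.]
(40, -94) [210. 247.]
(-40, -80) [224. 149.]
(-40, 94) [461. 149.]
(40, 94) [441. 247.]
```

```bash
python3 -m inch '[[[0.9,20,1.2],[0,0,0],24],[[0.9,40,1.2],[0,0,0],24],[[0.9,50,1.2],[0,0,0],24],[[0.9,56,1.2],[0,0,0],24],[[0.9,60,1.2],[0,0,0],24],[[0.9,60,1.2],[0,0,0],24]]'
python3 -m inch '[[[0,4,0],[0,0,0],24],[[0,8,0],[0,0,0],24],[[0,12,0],[0,0,0],24],[[0,16,0],[0,0,0],24],[[0,18,0],[0,0,0],24],[[0,18,0],[0,0,0],24]]'
python3 -c 'from h import *; go(436,124.2,50,92.5)'
```

```text
time: 88.7
ee_pos: [0.4367, 0.1245, 0.0738]
tcp_rot: [-90.2, -0.0, 92.4]
wrist_force: [-0.2, -0.1, -1.8]
opening: 0.0276
time: 89.3
ee_pos: [0.4365, 0.1245, 0.0553]
tcp_rot: [-90.2, -0.0, 92.4]
wrist_force: [-1.2, -0.2, -1.2]
opening: 0.0275
now [436.5 124.5  55.3] [-90.2  -0.   92.4] F [-1.2 -0.2 -1.2] open 27.5 t 89.3 q [ 16.  -8. -22.  76.  -0.  14.]
shift [-0.3  5.3  0.5] rot [ 0.003 -0.001  0.   ] rows 1 1
```

```bash
python3 -m inch '[[[0,2,0.3],[0,0,0],24],[[0,4,0.3],[0,0,0],24],[[0,4.5,0.3],[0,0,0],24],[[0,4.5,0.3],[0,0,0],24]]'
python3 -m inch '[[[0,1,0],[0,0,0],24],[[0,1.5,0],[0,0,0],24],[[0,1.5,0],[0,0,0],24]]'
python3 -c 'from h import *; go(436,124.2,50,92.5)'
```

```text
time: 89.7
ee_pos: [0.4362, 0.1244, 0.0508]
tcp_rot: [-90.2, -0.0, 92.4]
wrist_force: [0.0, -0.2, -2.0]
opening: 0.0277
time: 90.0
ee_pos: [0.4363, 0.1245, 0.0499]
tcp_rot: [-90.2, -0.0, 92.4]
wrist_force: [-2.8, -0.9, 5.5]
opening: 0.0281
now [436.3 124.5  49.9] [-90.2  -0.   92.4] F [-2.8 -0.9  5.5] open 28.1 t 90.0 q [ 16.  -8. -23.  75.  -0.  14.]
shift [-0.3 -0.1  0.3] rot [ 0.004 -0.001  0.   ] rows 1 1
```

```bash
python3 -m inch '[[[0,-0.5,0],[0,0,0],38],[[0,-0.5,0],[0,0,0],38],[[0,-0.5,0],[0,0,0],38],[[0,-6,0],[0,0,0],38],[[0,-20,0],[0,0,0],38],[[0,-60,0],[0,0,0],38],[[0,-110,0],[0,0,0],38],[[0,-160,0],[0,0,0],38],[[40,-200,-30],[0,0,0],38],[[60,-200,-50],[0,0,0],38],[[60,-200,-50],[0,0,0],38],[[60,-200,-50],[0,0,0],38]]'
python3 - <<'E'
from h import *
a=np.radians(2.5)
def ml(P): 
    v=np.array(P[:2])-[434.9,183.4]; return np.round([v[0]*np.cos(a)+v[1]*np.sin(a),-v[0]*np.sin(a)+v[1]*np.cos(a)],1)
def M(x,y,z): return [ (434.9+x*np.cos(a)-y*np.sin(a))/1000,(183.4+x*np.sin(a)+y*np.cos(a))/1000,z]
c=cam("wrist"); save(c,"w20.png")
for d in bot.cut_out(c,"mould")[:1]: print(round(d["confidence"],2),np.round(d["box"]),rect(c,d["region"],.05))
cs=bot.cut_out(c,"strip_a")
for d in cs[:4]: r=rect(c,d["region"],.056); print("s",round(d["confidence"],2),np.round(d["box"]),r,ml(r))
for s,r in copper(c): q=rect(c,r,.056); print("cu",s,q,ml(q))
for y in(-60,0,60): print(y,[np.round(proj(c,M(x,y+w,.056))).tolist() for x in(-39.5,39.5) for w in(-15,15)])
for n in("strip_a","mallet","cork_block","modelling_chisel"):
    t=cam("top") if n=="strip_a" else t
    for d in bot.cut_out(t,n)[:4]: print(n,round(d["confidence"],2),np.round(d["box"]),rect(t,d["region"],.056 if n=="strip_a" else {"mallet":.02,"cork_block":.031}.get(n,.01)))
go(436,124,250,92.5)
E
```

```text
time: 91.2
ee_pos: [0.4832, 0.1868, 0.2505]
tcp_rot: [-90.2, -0.0, 92.5]
wrist_force: [0.4, -0.5, 0.1]
opening: 0.0383
0.79 [163.  82. 339. 160.] [434.5 183.9  90.   78.8 -87.6]
s 0.93 [176.  83. 214. 160.] [437.1 125.7  78.8  33.    2. ] [ -0.3 -57.7]
s 0.58 [289.  87. 324. 163.] [432.2 242.1  78.8  34.7   1.9] [-0.1 58.8]
s 0.29 [  0. 216.  22. 318.] [ 627.6 -108.2  148.4   24.1  -11.4] [ 179.8 -299.7]
cu [ 237   85   30   76 2066] [434.5 185.3  78.6  30.1   2.4] [-0.3  1.9]
cu [ 288   85   35   76 2051] [432.1 242.3  78.6  33.5   2.4] [-0.2 59. ]
cu [ 178   86   36   75 2077] [437.5 126.1  77.7  33.5   2.6] [  0.1 -57.4]
-60 [[177.0, 85.0], [206.0, 85.0], [182.0, 161.0], [209.0, 160.0]]
0 [[235.0, 85.0], [264.0, 85.0], [236.0, 160.0], [263.0, 160.0]]
60 [[293.0, 85.0], [322.0, 85.0], [290.0, 160.0], [317.0, 160.0]]
strip_a 0.69 [217. 219. 220. 239.] [435.5 123.8  70.8  24.8   1.5]
mallet 0.72 [355. 221. 416. 242.] [ 451.8 -489.8  223.7   69.9  -82.2]
mallet 0.33 [288. 152. 328. 197.] [ 647.4 -204.1  162.7  125.    -7.6]
modelling_chisel 0.62 [208. 128. 225. 184.] [710.9 132.7 214.2  23.8  17.1]
now [482.8 186.  250.3] [-90.2  -0.   92.4] F [-0.9 -0.1  0.7] open 38.2 t 91.6 q [21.  1.  8. 97. -0. 19.]
shift [-60.    0.1  49.3] rot [ 0.004 -0.002  0.   ] rows 1 2
```

```bash
python3 -c 'from h import *; print(bot.job_done())'
```

```text
the job is handed in; nothing more can be done
None
```

I bent both strips into clips on the former, each with its two ends pressed square. Both are now seated astride the mould in its two outer pairs of grooves, and I handed the job in at about 92 s.

- **Mould was knocked:** mid-run it turned out to be about 27 mm away from where I first measured it. I placed both clips by its new position.
- **Failed grip:** after the first bend the gripper rode over the top of the strip and came away empty. The strip turned about 3° on the former. I took it again deeper and carried on.

**Last checks**
- **Position:** the wrist camera put both new clips in line with the clip already on the mould: within about 0.5 mm across the seam and about 2 mm along the mould.
- **Square and seated:** both clips were square to the mould within about 1° and looked as high as the middle clip. Each met contact as it reached the mould's top.
- **Mould and bystanders:** the mould showed no further movement and the mallet read where it started. The chisel read about 5 mm off, within what the detector can tell apart.

**Not confirmed**
- The cork block was not picked up in the last overhead picture. The arm never worked near it.
- I measured only one of the four bends in a picture, at about 89°. The other three I judged from the press stroke and force, which matched that one.
- The viewer's 16 pictures were used up after the first clip was lined up over its groove. The second clip and the final state were checked by image measurements only.

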